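Hold the polisher drive's belt tensioner open

TASK

The drive's guard is off and a new belt is about to be fitted. Pull the yellow square push stick up out of the blue tool holder, put its rubber foot into the orange saddle on the blue sprung tensioner arm and, with the stick and not the gripper itself, push the arm back past the click of its red ratchet pawl until the red pointer lies in the green part of the scale. Finish while still gripping the stick and holding the arm there against its spring, clear of the pawl; leave the markers and everything else on the bench in place.

Things in the scene. Friction and masses are not known exactly. Their poses are not given: they have to be found in the camera images.
- holder: Blue tool block fixed to the bench, 70 (x) x 160 (y) x 70 (z) mm, origin at the centre of its underside. Three upright square pockets, 21 mm wide, 60 mm deep (floor 10 mm above the bench), along its y axis at y = -50, 0, +50 mm: one holds the push stick, two a marker each (17 mm round, tops 138 mm above the bench).
- pusher: Yellow square push stick with black rubber foot, 16 x 16 x 150 mm, about 60 g, standing loosely in one of the pockets (varies), sides along the holder's axes. Origin at the centre of its foot, z up along the stick; its top is 160 mm above the bench at the start.
- marker_blue: White marker with a blue cap, 17 mm round, 128 mm long, standing in the holder; leave it. Origin at the lower end.
- marker_black: White marker with a black cap, 17 mm round, 128 mm long, standing in the holder; leave it. Origin at the lower end.
- drive: Grey belt-drive unit fixed to the bench, 300 (x) x 340 (y) mm, aluminium deck 40 mm above the bench. Origin at the centre of its underside. Two steel pulleys at x = 85, y = 90 and -90 mm (radius 45 and 28, highest point 86 mm above the bench). Tensioner, pawl and curved scale (white, green, red) lie on the deck.
- pivot (a point): Upright axis of the tensioner, at deck height, fixed at x = -30, y = -40, z = 40 mm in the drive's frame. Same axes as the drive.
- tensioner: Blue sprung arm, 155 mm long, flat above the deck. Origin on its pivot at deck height; x along the arm to its free end, y out of the side that is pushed, z up. At joint value 0 its x is turned +120 degrees (about z) from the drive's x. Free end: white idler roller, radius 16 mm, bolt head 55 mm above the deck, and a thin red pointer over the scale.
- saddle (a point): Middle of the back face of the orange saddle, at x = 115, y = 16, z = 21 mm of tensioner, same axes (push towards -y). The saddle is an upright U open at the top and to +y: cheeks 30 mm apart inside (x = 100 to 130 mm), 15 mm deep (to y = 31 mm), all from 4 to 38 mm above the deck.
- tension_angle (a joint): Angle of the tensioner, rad: 0 at rest on its stop, grows as it is pushed to its own -y (clockwise from above). Spring: about 3 N at the saddle at 0, 8 N at 0.6, plus about 2 N while the pawl rides the tooth (0.05 to 0.35). Click at about 0.36; then it cannot fall back below about 0.35. Pointer in the green: 0.44 to 0.60; end stop 0.68.
- pawl: Red pawl slider on the deck beside the tensioner's hub, about 36 x 55 x 18 mm with a small steel knob; it rides up the brass tooth of the hub and drops behind it. Origin near its nose. Do not touch it.
- pawl_lift (a joint): How far the pawl is lifted out, m: 0 dropped home, about 0.006 on top of the tooth.
- mount_a: Black specimen mount, 30 mm round, 18 mm high, on the bench beyond the holder; leave it. Origin under its centre.
- mount_b: Red specimen mount, 30 mm round, 18 mm high, on the bench beyond the holder; leave it. Origin under its centre.
- wrench: Steel wrench lying on the bench; leave it. Origin under its middle.
- lubricant: Green bottle, 64 mm round, 170 mm high; leave it standing. Origin under its centre.
- jar: Amber jar, 70 mm round, 80 mm high; leave it standing. Origin under its centre.

How it is judged:
On the way, in this order (a step that is already met when the one before it is completed fails the run):
1. the push stick is gripped and clear above the holder (z of pusher in the frame of holder above 0.072 m and contact force between the fingers and pusher above 2 N and contact force between pusher and holder below 0.1 N), for 0.1 s.
2. the stick, in the gripper, has pushed the tensioner past its click and the pawl has dropped (value of joint tension_angle above 0.37 rad and value of joint pawl_lift below 0.002 m and contact force between pusher and tensioner above 2 N and contact force between the fingers and pusher above 2 N), for 0.1 s.
At the end, for the whole second after the job is handed in: Ends holding: tensioner still at 0.43 to 0.61 rad (pointer in the green), pawl home and not touching the tooth, the gripped stick pressing over 2 N in the saddle (foot within 35 mm of its point), gripper not touching the arm, both markers in the holder (value of joint tension_angle between 0.43 and 0.61 rad and velocity of joint tension_angle between -0.05 and 0.05 rad/s and value of joint pawl_lift below 0.002 m and contact force between each of pawl, the arm, the fingers and tensioner below 0.5 N and contact force between pusher and tensioner above 2 N and contact force between the fingers and pusher above 2 N and horizontal distance between pusher and saddle below 0.035 m and z of each of marker_blue, marker_black in the frame of holder below 0.02 m); the arm keeps its last pose, push and grip.
It fails at once if the gripper or robot arm pushed the tensioner or the pawl itself (contact force between any of the fingers, the arm and tensioner above 2 N or contact force between any of the fingers, the arm and pawl above 2 N).
It fails at once if a marker was lifted out of the holder (distance of any of marker_blue, marker_black from where it was at the start of the episode above 0.025 m).
It fails at once if a thing on the bench was moved by more than 30 mm (distance of any of mount_a, mount_b, wrench, lubricant, jar from where it was at the start of the episode above 0.03 m).
It also fails if it takes over 43 s, if anything falls off the work surface, if the arm or the gripper's body presses on something with over 40 N, if the wrist force passes 120 N, or if a joint passes its speed limit or range.

ROBOT

A 6-joint arm with a two-finger parallel gripper is mounted at the origin on the work surface. World frame = base frame: x ahead of the robot, y to its left, z up, the work surface at z = 0. Lengths are in m, angles in rad, forces in N, time in s.
With the tool pointing down it reaches from about 0.35 to 0.85 m from the base axis. Payload 8.1 kg.
Tool frame: the origin (TCP) lies at the very end of the fingers, on their centre line; the grasp point (between the pads) lies 19 mm behind it; z points along the fingers, y is the line along which they close (so a half turn about z gives the same grasp; the last joint's range is limited). The gripper opens to 93 mm and grips with 3 to 60 N. Pads are 15 mm wide; open, the fingers measure 128 mm over their backs; the gripper's body (75 mm by 188 mm) begins 65 mm behind the grasp point.
Start: joints at [1.116, 0.13, 1.488, -0, 1.523, -0.085], TCP at [0.217, 0.559, 0.182] pointing down, gripper open.
Joint ranges: [-2.96, 2.96], [-0.89, 2.26], [0.02, 2.5], [-1.34, 4.48], [0, 2.73], [-2.66, 2.66]. Speed limits (rad/s): [2.39, 2.39, 2.79, 3.14, 3.14, 3.14].

INTERFACE

Orientations are given as a rotation vector (axis times angle).
In Python, from plant import monitor, eyes, ticket gives the robot as it stands.
- The arm moves only by the tool arm_command, never from a script. Its argument "deltas" is a list that holds one entry, the list of rows, each a list of 6 numbers: the shift along the world's x, y, z in cm, then the turn, a rotation vector about the world's x, y, z in degrees. In form: [[[tx, ty, tz, rx, ry, rz], ...]]. A call has 1 to 12 rows; each row shifts and turns the commanded pose from where the row before left it; what a row does not reach is not made up. A row lasts 1/12 s, in which the tool goes at most 41.7 mm and 7.16 degrees, less where a joint would pass 70% of its speed; a pose out of reach is approached as far as the arm can. A call is refused whole if a number of a shift passes 4.17 or a number of a turn 7.16, either way. A call with a gripper value outside its range is refused whole. "gripper" is the opening, from -1 (shut) to 1 (fully open), set as the call begins (left out, the last holds). The fingers move at their own pace and stop on an object; "squeeze" is the grip in N (left out, the last holds). Time passes only in rows, so rows that do not move let the fingers close. It gives the time, the measured TCP pose, the force, the opening and the grip force at its end, in the units of the state.
- monitor.read_state(): the state, without advancing time (a new reading comes with each control period).
- eyes.read_camera(name): name is "side" or "top" or "wrist"; returns the picture (400x640x3 uint8, blue, green, red); there is no depth.
- eyes.camera_model(name): a dict with "fx", "fy", "cx", "cy" (pixels), "k1" (the pictures are not rectified: a ray, as slopes to the right and down, at radius r is drawn at 1 + k1 r^2 times it, then the intrinsics apply), "rvec" (rotation vector, rad) and "tvec" (3), from world to camera coordinates, as OpenCV has them. Camera axes: x right, y down, z forward; pixel columns grow to the right and rows downward; lengths in m; the calibration is good to about 2 mm. A picture is of the moment at which its call begins: read the wrist's pose just before it. camera_model takes no time and is no camera call; for the wrist camera it gives the pose at the moment of the call.
- ticket.close_job(): hands the job in; it is judged then, once.
The state is a dict: "t": time; "q": joint angles; "dq": joint speeds; "joint_torque": joint torques, N m; "tool_pos": TCP position; "orientation": TCP orientation; "force": force on the tool from outside, world axes, zero at the start; "wrist_torque": the same for the moment, N m; "opening": finger opening in m; "gripper_force": force on a finger pad.
Only numpy, scipy, OpenCV 4.12 (cv2) and the standard library are available. Lean on these libraries where they do the work, as an engineer would, in place of code of your own. Each camera call takes 0.05 s, during which the arm holds its last target. There are 200 camera calls.

## Working session

There is one attempt and no reset: what is moved stays moved. The work goes in short steps, Python scripts to look and compute and a tool call to move; the robot and the scene stay as the last step left them, time stands still between calls to the robot, and variables do not carry over. Pictures are saved under pics/ and viewed, at most 10 in all, crops included, and the job is handed in when it is done.

Besides the shell and the picture viewer there is one more tool, called after "Request:" as name([rows], argument=value, ...), one row to a line, values as JSON. arm_command: Moves the arm, as the interface text tells. Its arguments: {"type":"object","properties":{"deltas":{"type":"array"},"gripper":{"type":"number"},"squeeze":{"type":"number"}},"required":["deltas"]}

```bash
mkdir -p pics; ls
python3 - <<'E'
from plant import monitor, eyes
import cv2
for n in ("top","side"):
    cv2.imwrite(f"pics/{n}0.png",eyes.read_camera(n)); print(n,eyes.camera_model(n))
s=monitor.read_state(); print({k:s[k] for k in("t","tool_pos","orientation","force","opening")})
E
```

```text
pics
top {'fx': 480.07533842435384, 'fy': 480.07533842435384, 'cx': 314.32049722624896, 'cy': 200.17173905006584, 'k1': -0.05525547560864048, 'rvec': array([ 2.11025437, -2.12636581,  0.20594326]), 'tvec': array([0.0171413 , 0.5973043 , 1.44559005])}
side {'fx': 401.5093426365673, 'fy': 401.5093426365673, 'cx': 310.07087890633926, 'cy': 202.37504542274536, 'k1': 0.018403394052375815, 'rvec': array([ 2.18189664, -0.26200956,  0.15560045]), 'tvec': array([-0.55964914,  0.15186291,  0.95529048])}
{'t': 0.1, 'tool_pos': array([0.21656234, 0.55893355, 0.18070255]), 'orientation': array([-5.77461710e-01, -3.08758826e+00,  2.52763369e-03]), 'force': array([ 0.35079257, -0.26994242, -0.04690004]), 'opening': 0.09306872942376905}
```

View pics/top0.png

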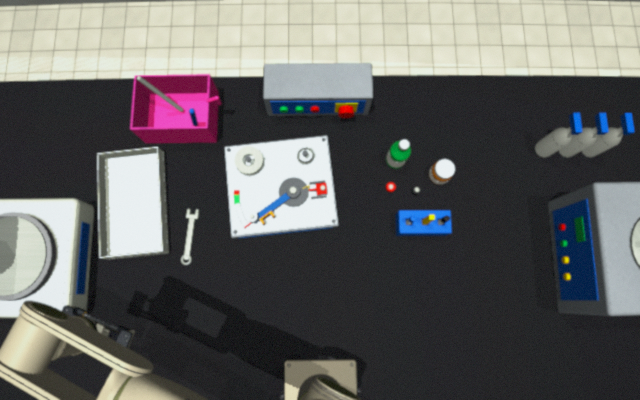

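View pics/side0.png

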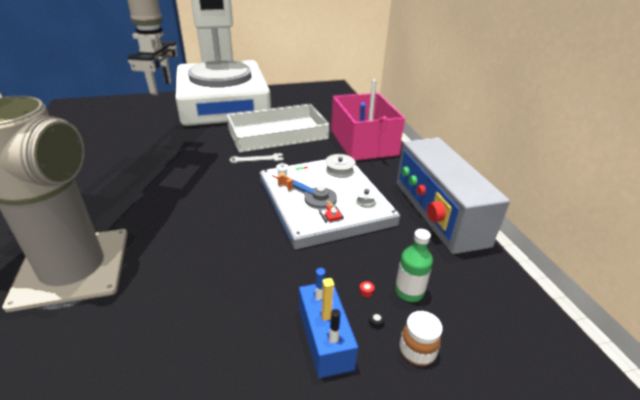

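```bash
cat > h.py <<'E'
import numpy as np, cv2
from plant import monitor, eyes
def shot(n):
    m=eyes.camera_model(n); return eyes.read_camera(n), m
def ray(m,uv):
    uv=np.atleast_2d(np.array(uv,float))
    d=(uv-[m['cx'],m['cy']])/[m['fx'],m['fy']]; p=d.copy()
    for _ in range(20): p=d/(1+m['k1']*(p**2).sum(1,keepdims=True))
    R=cv2.Rodrigues(np.array(m['rvec']))[0]
    return -R.T@m['tvec'], np.c_[p,np.ones(len(p))]@R
def plane(m,uv,z):
    c,d=ray(m,uv); return c+d*((z-c[2])/d[:,2:3])
def proj(m,P):
    R=cv2.Rodrigues(np.array(m['rvec']))[0]
    c=np.atleast_2d(P)@R.T+m['tvec']; s=c[:,:2]/c[:,2:]
    return s*(1+m['k1']*(s**2).sum(1,keepdims=True))*[m['fx'],m['fy']]+[m['cx'],m['cy']]
def tri(m1,a,m2,b):
    c1,d1=ray(m1,a);c2,d2=ray(m2,b);d1=d1[0];d2=d2[0]
    t=np.linalg.lstsq(np.c_[d1,-d2],c2-c1,rcond=None)[0]
    p,q=c1+t[0]*d1,c2+t[1]*d2; return (p+q)/2,np.linalg.norm(p-q)
def mask(im,lo,hi):
    return cv2.inRange(cv2.cvtColor(im,cv2.COLOR_BGR2HSV),np.array(lo),np.array(hi))
def biggest(mk):
    c=cv2.findContours(mk,cv2.RETR_EXTERNAL,cv2.CHAIN_APPROX_NONE)[0]
    return max(c,key=cv2.contourArea)
E
python3 - <<'E'
from h import *
np.set_printoptions(precision=4,suppress=True)
im,m=cv2.imread('pics/top0.png'),eyes.camera_model('top')
c,_=ray(m,[0,0]);print('cam',c)
mk=mask(im,[0,0,150],[180,60,255]);mk[:,:215]=0;mk[:,350:]=0;mk[:130]=0;mk[245:]=0
k=biggest(mk)[:,0]; print('deck px',cv2.boxPoints(cv2.minAreaRect(k)))
P=plane(m,k,.04)[:,:2].astype(np.float32);r=cv2.minAreaRect(P);print('deck',r)
mb=mask(im,[100,120,60],[130,255,255]);mb[:,:390]=0;mb[:,460:]=0;mb[:200]=0;mb[245:]=0
k=biggest(mb)[:,0];P=plane(m,k,.07)[:,:2].astype(np.float32);print('holder',cv2.minAreaRect(P))
my=mask(im,[22,120,100],[35,255,255]);my[:,:390]=0;my[:,460:]=0;my[:200]=0;my[245:]=0
k=biggest(my)[:,0];print('yellow',k.min(0),k.max(0),k.mean(0),plane(m,k.mean(0),.16))
crop=cv2.resize(im[125:245,215:465],None,fx=3,fy=3,interpolation=cv2.INTER_CUBIC);cv2.imwrite('pics/crop.png',crop)
E
```

```text
cam [0.3058 0.0118 1.534 ]
deck px [[221.2927 146.6342]
 [327.7561 134.8049]
 [337.7927 225.1342]
 [231.3293 236.9634]]
deck ((0.6515014171600342, 0.12208516150712967), (0.29837387800216675, 0.3368861675262451), 5.977797985076904)
holder ((0.5239445567131042, -0.324540376663208), (0.1761685460805893, 0.08124826848506927), 89.52275848388672)
yellow [423 215] [433 223] [428.2222 219.037 ] [[ 0.519  -0.3177  0.16  ]]
```

View pics/crop.png

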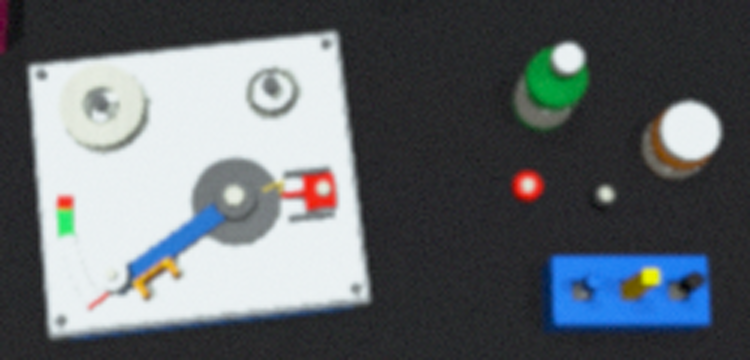

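Run:
```python
from h import *
np.set_printoptions(precision=4,suppress=True)
im,m=cv2.imread('pics/top0.png'),eyes.camera_model('top')
i2,m2=cv2.imread('pics/side0.png'),eyes.camera_model('side')
print(plane(m,[215+651/3,125+277/3],.16))
h=cv2.cvtColor(im,cv2.COLOR_BGR2HSV)
print(h[213:225,420:438,2]); 
top=mask(im,[22,120,190],[35,255,255]);top[:,:390]=0;top[:,460:]=0;top[:200]=0;top[245:]=0
k=cv2.moments(top,True);a=[k['m10']/k['m00'],k['m01']/k['m00']];print(k['m00'],a,plane(m,a,.16))
my=mask(i2,[22,120,60],[35,255,255]);my[:,:300]=0;my[:,350:]=0;my[:260]=0;my[340:]=0
k=biggest(my)[:,0];print(k.min(0),k.max(0),sorted(map(tuple,k),key=lambda p:p[1])[:10])
t=np.array([[.5295,-.3326,.16]]);print(proj(m,t),proj(m2,t))
for th in(0,):
  print('pivot',proj(m,[.6259,.0792,.06]),'saddle',proj(m,[.5454,.1629,.078]))
```

```text
[[ 0.5239 -0.329   0.16  ]]
[[240 240 240 240 240 239 239 239 235 229 222 221 222 223 228 237 237 239]
 [240 239 239 239 240 239 238 232 219 185 186 190 193 188 201 227 236 240]
 [239 240 239 240 237 234 223 199 158 192 228 234 234 228 196 216 236 239]
 [239 238 235 233 226 205 165 119 128 203 236 240 239 236 208 208 235 237]
 [232 227 220 207 178 136  93 104 134 203 235 240 240 236 210 201 226 228]
 [223 200 166 136  94 100 102 106 131 193 230 236 234 233 205 192 215 202]
 [214 179 111  89 102 106 106 110 126 165 196 205 204 198 178 199 208 179]
 [215 168  91 100 107 106 108 109 109 123 129 126 131 154 194 213 214 175]
 [215 169  89 103 105 108 111 114 113 111 105 154 191 210 221 222 214 175]
 [219 175 100  97 110 111 110 114 108 101 166 215 230 234 232 226 217 186]
 [225 189 117 102 107 111 106  99 101 160 211 231 237 238 237 233 226 202]
 [235 211 151 113 101  99 101 116 155 198 223 231 236 238 239 238 233 214]]
23.0 [431.17391304347825, 217.0] [[ 0.5249 -0.3266  0.16  ]]
[323 278] [333 318] [(np.int32(326), np.int32(278)), (np.int32(331), np.int32(278)), (np.int32(330), np.int32(278)), (np.int32(329), np.int32(278)), (np.int32(328), np.int32(278)), (np.int32(327), np.int32(278)), (np.int32(325), np.int32(279)), (np.int32(332), np.int32(279)), (np.int32(324), np.int32(280)), (np.int32(332), np.int32(280))]
[[433.1364 215.407 ]] [[331.2618 282.6409]]
pivot [[293.0544 191.3463]] saddle [[265.5424 215.9139]]
```

Request:
arm_command([
  [[2.5,-2.7,0.6,0,0,-3],[2.5,-2.7,0.6,0,0,-3],[2.5,-2.7,0.6,0,0,-3],[2.5,-2.7,0.6,0,0,-3],[2.5,-2.7,0.6,0,0,-3],[2.5,-2.7,0.6,0,0,-3],[2.5,-2.7,0.6,0,0,-3],[2.5,-2.7,0.6,0,0,-3],[2.5,-2.7,0.6,0,0,-3],[2.5,-2.7,0.6,0,0,-3],[2.5,-2.7,0.6,0,0,-3],[2.5,-2.7,0.6,0,0,-3]],
], gripper=1, squeeze=50)

```text
t: 1.1
tool_pos: [0.5175, 0.2338, 0.2535]
orientation: [-1.507, -2.756, 0.001]
force: [0.0, 0.6, 0.2]
opening: 0.0929
gripper_force: 0.0
```

Request:
arm_command([
  [[0,-3.7,0,0,0,-2.7],[0,-3.7,0,0,0,-2.7],[0,-3.7,0,0,0,-2.7],[0,-3.7,0,0,0,-2.7],[0,-3.7,0,0,0,-2.7],[0,-3.7,0,0,0,-2.7],[0,-3.7,0,0,0,-2.7],[0,-3.7,0,0,0,-2.7],[0,-3.7,0,0,0,-2.7],[0,-3.7,0,0,0,-2.7],[0,-3.7,0,0,0,-2.7],[0,-3.7,0,0,0,-2.7]],
])

```text
t: 2.1
tool_pos: [0.5162, -0.2103, 0.2532]
orientation: [-2.216, -2.226, 0.0]
force: [0.5, -0.3, -0.2]
opening: 0.093
gripper_force: 0.0
```

Request:
arm_command([
  [[0.2,-2.9,0,0,0,0],[0.2,-2.9,0,0,0,0],[0.2,-2.9,0,0,0,0],[0.2,-3.0,0,0,0,0],[0,0,0,0,0,0]],
])

```text
t: 2.52
tool_pos: [0.5235, -0.3302, 0.2519]
orientation: [-2.217, -2.224, 0.003]
force: [0.5, -0.2, -0.7]
opening: 0.0926
gripper_force: 0.0
```

Run:
```python
from h import *
np.set_printoptions(precision=4,suppress=True)
s=monitor.read_state();im,m=shot('wrist');cv2.imwrite('pics/w1.png',im);print(s['tool_pos'],m)
print(proj(m,[.5245,-.3275,.16]))
t=mask(im,[22,120,60],[35,255,255]);k=biggest(t);print(cv2.minAreaRect(k))
```

```text
[ 0.5235 -0.3302  0.2519] {'fx': 356.2512215480874, 'fy': 356.2512215480874, 'cx': 320.7844598363613, 'cy': 197.79149994391216, 'k1': -0.06194596429093265, 'rvec': array([-2.8794, -0.0047,  0.0021]), 'tvec': array([-0.5206, -0.3683,  0.3732])}
[[323.894  187.5545]]Traceback (most recent call last):
  File "<stdin>", line 5, in <module>
  File "h.py", line 25, in biggest
    return max(c,key=cv2.contourArea)
ValueError: max() iterable argument is empty
```

View pics/w1.png

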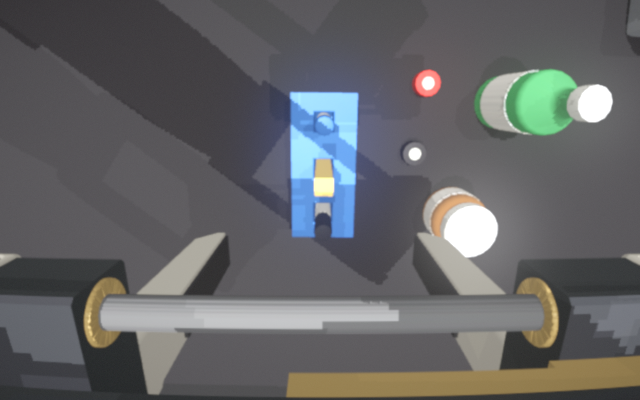

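Request:
arm_command([
  [[0.1,0.25,-1.5,0,0,0],[0,0,-2,0,0,0],[0,0,-2,0,0,0],[0,0,-2,0,0,0],[0,0,-2,0,0,0],[0,0,-2,0,0,0],[0,0,-1.5,0,0,0],[0,0,-1.2,0,0,0],[0,0,-1,0,0,0],[0,0,0,0,0,0],[0,0,0,0,0,0]],
])

```text
t: 3.48
tool_pos: [0.5258, -0.3226, 0.1015]
orientation: [-2.213, -2.229, 0.0]
force: [-0.3, 0.8, 1.1]
opening: 0.093
gripper_force: 0.0
```

Request:
arm_command([
  [[0,0,0,0,0,0],[0,0,0,0,0,0],[0,0,0,0,0,0],[0,0,0,0,0,0],[0,0,0,0,0,0],[0,0,0,0,0,0],[0,0,0,0,0,0],[0,0,0,0,0,0],[0,0,0,0,0,0],[0,0,0,0,0,0]],
], gripper=-1, squeeze=50)

```text
t: 4.32
tool_pos: [0.5258, -0.323, 0.1016]
orientation: [-2.213, -2.229, 0.0]
force: [-0.6, 0.8, -0.2]
opening: 0.031
gripper_force: 0.0
```

Request:
arm_command([
  [[0,-0.4,0,0,0,0],[0,0,0,0,0,0],[0,0,0,0,0,0],[0,0,0,0,0,0],[0,0,0,0,0,0],[0,0,0,0,0,0],[0,0,0,0,0,0],[0,0,0,0,0,0]],
])

```text
t: 4.98
tool_pos: [0.5259, -0.327, 0.1017]
orientation: [2.213, 2.229, -0.0]
force: [0.1, -0.7, -0.5]
opening: 0.016
gripper_force: 50.0
```

Request:
arm_command([
  [[0,0,0.5,0,0,0],[0,0,1,0,0,0],[0,0,1,0,0,0],[0,0,1,0,0,0],[0,0,1,0,0,0],[0,0,1,0,0,0],[0,0,1.5,0,0,0],[0,0,1.5,0,0,0],[0,0,1,0,0,0],[0,0,0,0,0,0],[0,0,0,0,0,0],[0,0,0,0,0,0]],
])

```text
t: 5.98
tool_pos: [0.5255, -0.3269, 0.1958]
orientation: [-2.213, -2.229, 0.0]
force: [0.8, 0.3, -0.9]
opening: 0.0159
gripper_force: 50.0
```

Run:
```python
from h import *
im,m=shot('side');cv2.imwrite('pics/s1.png',cv2.resize(im[220:400,230:480],None,fx=3,fy=3))
```

```text
(no output)
```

View pics/s1.png

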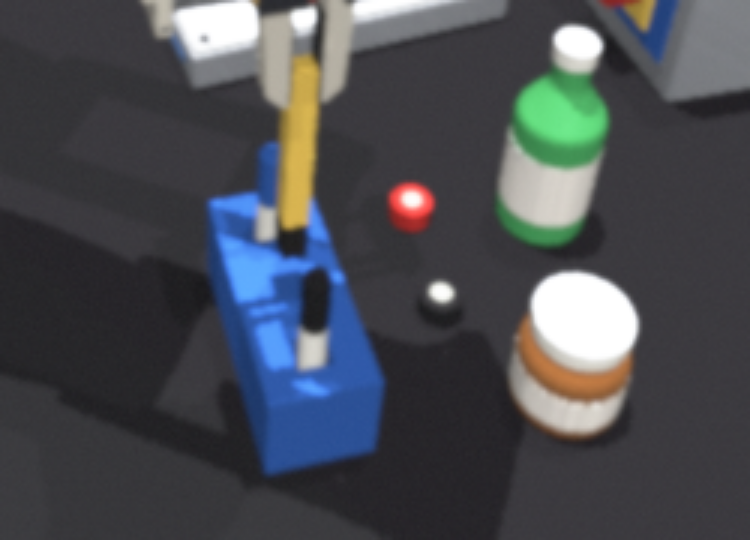

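Request:
arm_command([
  [[-0.1,1.5,0.2,0,0,2],[-0.1,3.3,0,0,0,2.8],[-0.2,3.6,0,0,0,2.8],[-0.1,3.6,0,0,0,2.8],[-0.2,3.6,0,0,0,2.8],[-0.1,3.6,0,0,0,2.8],[-0.2,3.6,0,0,0,2.8],[-0.1,3.6,0,0,0,2.8],[-0.2,3.6,0,0,0,2.8],[-0.1,3.6,0,0,0,2.8],[-0.2,3.6,0,0,0,2.8],[-0.1,3.6,0,0,0,2.8]],
])

```text
t: 7.03
tool_pos: [0.5074, 0.0833, 0.198]
orientation: [-1.488, -2.766, 0.001]
force: [-0.1, 1.4, -0.2]
opening: 0.0152
gripper_force: 50.0
```

Request:
arm_command([
  [[-0.1,3.0,0,0,0,2.8],[-0.1,1.5,0,0,0,0],[0,0.5,0,0,0,0],[0,0,0,0,0,0],[0,0,0,0,0,0],[0,0,0,0,0,0]],
])

```text
t: 7.53
tool_pos: [0.5068, 0.1299, 0.1984]
orientation: [-1.427, -2.799, 0.001]
force: [0.3, 0.1, -0.9]
opening: 0.0157
gripper_force: 50.0
```

Run:
```python
from h import *
np.set_printoptions(precision=4,suppress=True)
s=monitor.read_state();im,m=shot('wrist');print(s['tool_pos'],s['orientation'])
i2,m2=shot('side');i3,m3=shot('top');cv2.imwrite('pics/w2.png',im)
cv2.imwrite('pics/s2raw.png',i2);cv2.imwrite('pics/t2raw.png',i3)
a=cv2.resize(i2[130:260,240:420],None,fx=3,fy=3,interpolation=2)
cv2.imwrite('pics/w2s.png',np.vstack([cv2.resize(im,(480,300)),cv2.resize(a,(480,300))]))
for n,P in (('saddle',[.5454,.1629,.078]),('pivot',[.6259,.0792,.06]),('foot',np.r_[s['tool_pos'][:2],s['tool_pos'][2]-.0917])): print(n,proj(m,P),proj(m2,P),proj(m3,P))
```

```text
[0.5068 0.1299 0.1984] [-1.4271 -2.7986  0.001 ]
saddle [[376.0629 179.7896]] [[285.8326 176.1229]] [[265.5424 215.9139]]
pivot [[384.0343 282.0232]] [[320.4554 193.8812]] [[293.0544 191.3463]]
foot [[321.5305 191.4703]] [[274.1426 175.0997]] [[275.4155 227.0061]]
```

View pics/w2s.png

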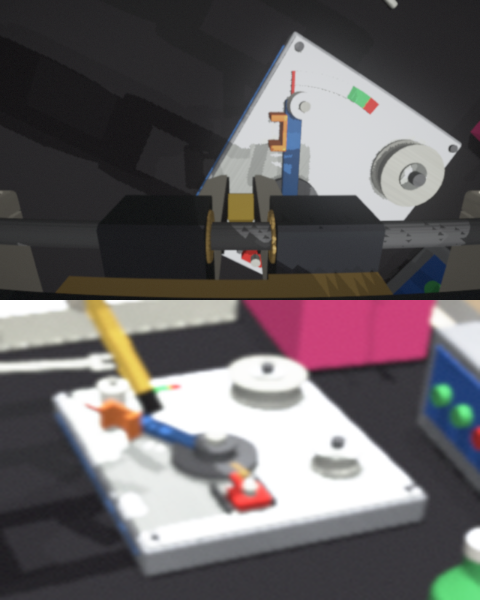

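Run:
```python
from h import *
np.set_printoptions(precision=4,suppress=True)
i2,m2=cv2.imread('pics/s2raw.png'),eyes.camera_model('side')
i3,m3=cv2.imread('pics/t2raw.png'),eyes.camera_model('top')
y=mask(i2,[18,100,60],[35,255,255]);y[:, :240]=0;y[:,330:]=0;y[230:]=0;y[:90]=0
k=biggest(y)[:,0];r=cv2.boxPoints(cv2.minAreaRect(k));print(r)
tcp=np.array([.5068,.1299,.1984]);gr=tcp+[0,0,.019];u=np.array([.588,-.809,0])
for a in range(0,60,5):
    t=np.radians(a);f=gr+.1107*(np.sin(t)*u-np.cos(t)*np.array([0,0,1]));tp=gr-.0393*(np.sin(t)*u-np.cos(t)*np.array([0,0,1]))
    print(a,f,proj(m2,f),proj(m2,tp),proj(m3,f))
cv2.imwrite('pics/s2.png',np.hstack([cv2.resize(i2[80:210,240:340],None,fx=4,fy=4),cv2.resize(i3[170:300,230:330],None,fx=4,fy=4)]))
```

```text
[[267.7853 125.8683]
 [277.2341 121.5073]
 [298.6293 167.8634]
 [289.1805 172.2244]]
0 [0.5068 0.1299 0.1067] [[274.1572 175.0875]] [[271.9449 124.3623]] [[275.4066 226.9903]]
5 [0.5125 0.1221 0.1071] [[276.7069 176.1891]] [[270.9712 124.0314]] [[278.009  225.0778]]
10 [0.5181 0.1143 0.1084] [[279.2519 177.029 ]] [[270.0134 123.8138]] [[280.5698 223.1399]]
15 [0.5236 0.1067 0.1105] [[281.7756 177.5977]] [[269.0793 123.7108]] [[283.0738 221.1882]]
20 [0.5291 0.0993 0.1134] [[284.2611 177.8869]] [[268.1761 123.7222]] [[285.5061 219.2342]]
25 [0.5343 0.0921 0.1171] [[286.691  177.8896]] [[267.3108 123.8475]] [[287.852  217.2895]]
30 [0.5393 0.0851 0.1215] [[289.0475 177.6003]] [[266.49   124.0846]] [[290.0968 215.3658]]
35 [0.5441 0.0785 0.1267] [[291.3127 177.0154]] [[265.7198 124.4311]] [[292.2264 213.4748]]
40 [0.5486 0.0723 0.1326] [[293.4686 176.1329]] [[265.0057 124.8833]] [[294.2267 211.6283]]
45 [0.5528 0.0666 0.1391] [[295.4969 174.9531]] [[264.353 125.437]] [[296.0841 209.8382]]
50 [0.5567 0.0613 0.1462] [[297.3798 173.4782]] [[263.766  126.0871]] [[297.7853 208.1164]]
55 [0.5601 0.0565 0.1539] [[299.0997 171.7132]] [[263.2489 126.8281]] [[299.3173 206.4746]]
```

View pics/s2.png

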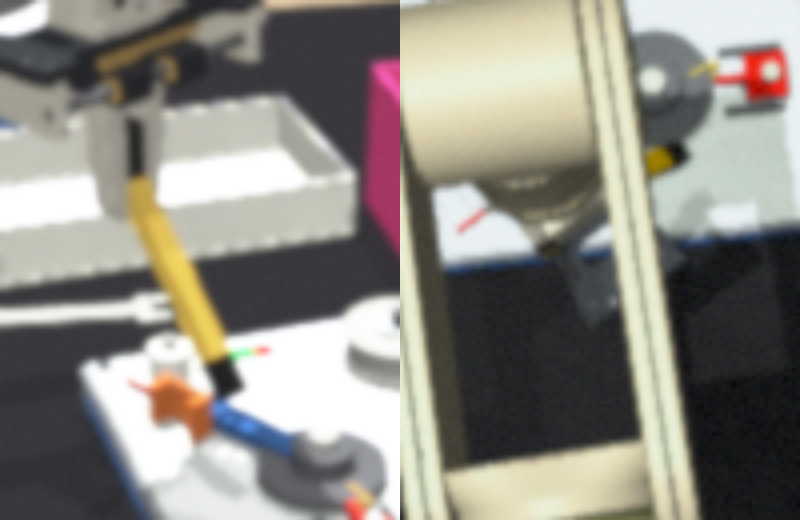

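Request:
arm_command([
  [[0,0,0,1.62,1.18,0],[0,0,0,3.24,2.35,0],[0,0,0,3.24,2.35,0],[0,0,0,3.24,2.35,0],[0,0,0,3.24,2.35,0],[0,0,0,3.24,2.35,0],[0,0,0,3.24,2.35,0],[0,0,0,3.24,2.35,0],[0,0,0,3.24,2.35,0],[0,0,0,3.24,2.35,0],[0,0,0,3.24,2.35,0],[0,0,0,3.24,2.35,0]],
], squeeze=60)

```text
t: 8.68
tool_pos: [0.5075, 0.1297, 0.1989]
orientation: [-1.084, -2.124, -0.464]
force: [0.6, -0.3, 0.0]
opening: 0.0156
gripper_force: 60.0
```

Request:
arm_command([
  [[0,0,0,1.62,1.18,0],[0,0,0,0,0,0],[0,0,0,0,0,0],[0,0,0,0,0,0]],
])

```text
t: 9.02
tool_pos: [0.5072, 0.1306, 0.1989]
orientation: [-1.069, -2.097, -0.476]
force: [-0.1, 0.9, -0.3]
opening: 0.0151
gripper_force: 60.0
```

```bash
cat > stick.py <<'E'
from h import *
import sys
from scipy.spatial.transform import Rotation as Ro
np.set_printoptions(precision=4,suppress=True)
s=monitor.read_state();R=Ro.from_rotvec(s['orientation']).as_matrix();gr=s['tool_pos']-.019*R[:,2]
print('t',s['t'],'tcp',s['tool_pos'],'tool z',R[:,2],'tool y',R[:,1],'grasp',gr,'F',s['force'])
n=sys.argv[1]
i2,m2=shot('side');i3,m3=shot('top');iw,mw=shot('wrist')
for k,i in(('s',i2),('t',i3),('w',iw)): cv2.imwrite(f'pics/{n}{k}.png',i)
exp=gr-[0,0,.1107];print('expected foot',exp,'side',proj(m2,exp),'top',proj(m3,exp),'wrist',proj(mw,exp),'top end side',proj(m2,gr+[0,0,.039]))
u,v=proj(m2,exp)[0].astype(int)
a=i2[v-70:v+40,u-55:u+55]
u,v=proj(m3,exp)[0].astype(int);b=i3[v-40:v+40,u-40:u+40]
cv2.imwrite(f'pics/{n}.png',np.hstack([cv2.resize(x,(400,400),interpolation=2) for x in(a,b)]))
E
python3 stick.py p3
```

```text
t 9.0167 tcp [0.5072 0.1306 0.1989] tool z [-0.4353  0.6012 -0.6701] tool y [0.8093 0.5874 0.0012] grasp [0.5155 0.1192 0.2117] F [-0.1158  0.914  -0.3182]
expected foot [0.5155 0.1192 0.101 ] side [[278.0532 178.5251]] top [[279.1288 224.3787]] wrist [[320.8524 300.6749]] top end side [[276.1797 128.0523]]
```

View pics/p3.png

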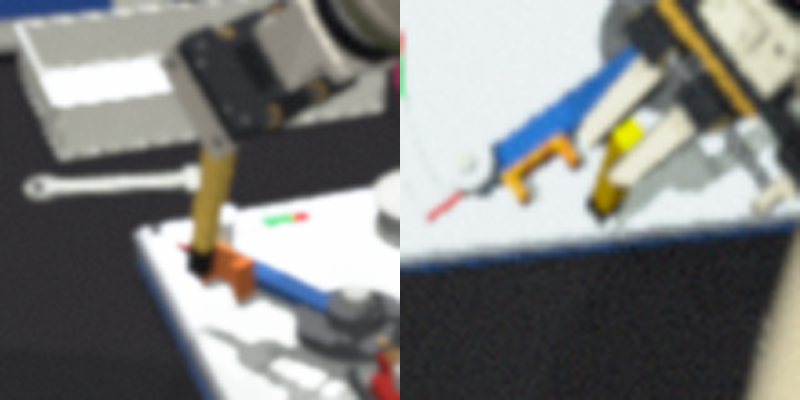

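Run:
```python
from h import *
np.set_printoptions(precision=4,suppress=True)
m2=eyes.camera_model('side');m3=eyes.camera_model('top')
print(tri(m3,[239+201/5,184+207/5],m2,[223+202/3.636,108+268/3.636]))
x=np.array([-.5878,.8090]);y=np.array([-.8090,-.5878]);pv=np.array([.6259,.0792])
for a,b in((.1,.031),(.13,.031),(.115,.031)):
    p=np.r_[pv+a*x+b*y,.078];print(p,(proj(m3,p)-[239,184])*5)
i=cv2.imread('pics/p3t.png');o=mask(i,[5,120,90],[18,255,255]);o[:,:255]=0;o[:,280:]=0;o[:205]=0;o[230:]=0
P=plane(m3,biggest(o)[:,0],.078)[:,:2]-pv;q=np.c_[P@x,P@y];print('orange in arm frame',q.min(0),q.max(0))
```

```text
(array([0.5153, 0.1197, 0.0901]), np.float64(0.0026749076657728564))
[0.542  0.1419 0.078 ] [[166.8187 164.7165]]
[0.5244 0.1661 0.078 ] [[127.0157 193.4059]]
[0.5332 0.154  0.078 ] [[146.9366 179.0468]]
orange in arm frame [0.092 0.013] [0.1208 0.0298]
```

Request:
arm_command([
  [[-0.2,0.3,-0.3,0,0,0],[-0.2,0.3,-0.5,0,0,0],[-0.3,0.4,-0.5,0,0,0],[-0.2,0.3,-0.5,0,0,0],[-0.2,0.2,-0.5,0,0,0],[0,0,-0.5,0,0,0],[0,0,-0.5,0,0,0],[0,0,-0.5,0,0,0],[0,0,-0.4,0,0,0],[0,0,0,0,0,0],[0,0,0,0,0,0]],
])

```text
t: 10.08
tool_pos: [0.4958, 0.1459, 0.1564]
orientation: [-1.068, -2.095, -0.476]
force: [-0.1, -0.2, -0.8]
opening: 0.0151
gripper_force: 60.0
```

Request:
arm_command([
  [[0.2,0.15,0,0,0,0],[0.4,0.29,0,0,0,0],[0.4,0.29,0,0,0,0],[0.4,0.29,0,0,0,0],[0.4,0.29,0,0,0,0],[0.4,0.29,0,0,0,0],[0.2,0.15,0,0,0,0],[0,0,0,0,0,0],[0,0,0,0,0,0],[0,0,0,0,0,0]],
])

```text
t: 10.92
tool_pos: [0.5197, 0.1634, 0.1566]
orientation: [-1.067, -2.095, -0.476]
force: [0.3, -0.5, -1.4]
opening: 0.0148
gripper_force: 60.0
```

```bash
python3 stick.py p4
```

```text
t 10.9167 tcp [0.5197 0.1634 0.1566] tool z [-0.4369  0.6018 -0.6686] tool y [0.809  0.5878 0.0004] grasp [0.528  0.152  0.1693] F [ 0.3212 -0.4972 -1.4449]
expected foot [0.528  0.152  0.0586] side [[280.7532 184.5803]] top [[269.6262 222.4281]] wrist [[321.4048 300.2632]] top end side [[279.1994 137.1381]]
```

View pics/p4.png

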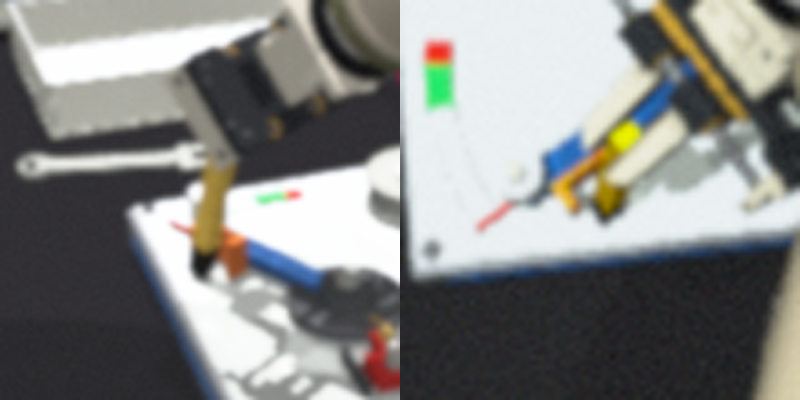

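Request:
arm_command([
  [[0.2,0.1,0,0,0,0],[0.4,0.2,0,0,0,0],[0.4,0.2,0,0,0,0],[0.4,0.2,0,0,0,0],[0.2,0.16,0,0,0,0],[0,0,0,0,0,0],[0,0,0,0,0,0],[0,0,0,0,0,0]],
])

```text
t: 11.73
tool_pos: [0.5356, 0.1719, 0.1567]
orientation: [-1.067, -2.095, -0.476]
force: [-2.4, -2.8, 1.1]
opening: 0.0152
gripper_force: 60.2
```

```bash
python3 stick.py p5
cat > ang.py <<'E'
from h import *
import sys
i,m=cv2.imread(sys.argv[1]),eyes.camera_model('top')
pv=np.array([.6259,.0792])
for n,lo,hi,z in(('red',[0,120,100],[6,255,255],.06),('orange',[7,120,90],[18,255,255],.078),('blue',[103,120,60],[125,255,255],.06),('green',[50,100,90],[80,255,255],.045)):
    o=mask(i,lo,hi)
    v,u=np.nonzero(o);P=plane(m,np.c_[u,v],z)[:,:2]-pv;r=np.hypot(*P.T);a=np.degrees(np.arctan2(P[:,1],P[:,0]))
    k=(r>(.135 if n in('red','green') else .04))&(r<.23)&(a>60)&(a<150)
    for lo_ in ([0] if k.any() else []): print(n,k.sum(),'ang med',np.median(a[k]),a[k].min(),a[k].max(),'r',r[k].min(),r[k].max())
E
python3 ang.py pics/p5t.png; echo; python3 ang.py pics/p3t.png; echo; python3 ang.py pics/top0.png
```

```text
t 11.7333 tcp [0.5356 0.1719 0.1567] tool z [-0.4373  0.6016 -0.6685] tool y [0.8089 0.588  0.    ] grasp [0.5439 0.1605 0.1694] F [-2.3683 -2.7649  1.0998]
expected foot [0.5439 0.1605 0.0587] side [[285.6114 182.3142]] top [[266.9487 217.3981]] wrist [[321.3513 300.3104]] top end side [[284.4691 135.1241]]
red 14 ang med 90.21549417613873 89.16995811629164 91.29809940468493 r 0.17325163120415474 0.18590995589388692
orange 10 ang med 132.07340151139962 93.46952457014342 143.10994938155233 r 0.09874289428610307 0.1798683097744953
blue 66 ang med 126.01355183760411 120.67294977505976 149.65862768401868 r 0.10209530987893238 0.21713991889649895
green 41 ang med 96.08988159151704 92.1589550838498 100.14003803469808 r 0.17392079088089335 0.18961368736615017

red 14 ang med 90.21549417613873 89.16995811629164 91.29809940468493 r 0.17325163120415474 0.18590995589388692
orange 23 ang med 134.57033461377958 93.5387750064394 143.10994938155233 r 0.09359248184311542 0.17676027096042987
blue 147 ang med 124.66289355759884 111.16058858684067 149.65862768401868 r 0.040526839600282 0.22173609360419455
green 40 ang med 95.8011321645771 92.1589550838498 99.67603503463994 r 0.17392079088089335 0.18961368736615017

red 13 ang med 90.20944166158348 89.16995811629164 91.29809940468493 r 0.17325163120415474 0.18590995589388692
orange 9 ang med 133.4837279013762 92.4578233791703 134.57033461377958 r 0.1109730726345174 0.17978317291353046
blue 182 ang med 125.82860046216864 111.16058858684067 149.65862768401868 r 0.040526839600282 0.22173609360419455
green 42 ang med 96.14571907819041 92.1589550838498 100.14003803469808 r 0.1735295315215268 0.18961368736615017
```

Request:
arm_command([
  [[0.42,0.38,0,0,0,-2.5],[0.44,0.36,0,0,0,-2.5],[0.45,0.34,0,0,0,-2.5],[0.46,0.32,0,0,0,-2.5],[0.48,0.3,0,0,0,-2.5],[0.49,0.28,0,0,0,-2.5],[0.5,0.26,0,0,0,-2.5],[0.51,0.23,0,0,0,-2.5]],
])

```text
t: 12.55
tool_pos: [0.5719, 0.1967, 0.1568]
orientation: [-1.442, -1.91, -0.641]
force: [-8.2, -3.7, 4.1]
opening: 0.0152
gripper_force: 62.1
```

```bash
python3 stick.py p6; python3 ang.py pics/p6t.png
```

```text
t 12.55 tcp [0.5719 0.1967 0.1568] tool z [-0.2062  0.7153 -0.6677] tool y [ 0.9614  0.275  -0.0024] grasp [0.5758 0.1831 0.1694] F [-8.2213 -3.6793  4.146 ]
expected foot [0.5758 0.1831 0.0587] side [[294.7487 176.9317]] top [[259.8371 207.3466]] wrist [[322.31   300.0761]] top end side [[294.3626 130.3552]]
red 13 ang med 90.20944166158348 89.16995811629164 91.29809940468493 r 0.17325163120415474 0.18590995589388692
orange 16 ang med 126.36229843198888 92.50936547077987 131.86502418505037 r 0.09463483879223683 0.1798683097744953
blue 62 ang med 119.62124634063034 109.34324532584446 149.65862768401868 r 0.063084045533081 0.22173609360419455
green 39 ang med 96.08988159151704 92.20398720676563 99.67603503463994 r 0.17392079088089335 0.18961368736615017
```

```bash
cat > ptr.py <<'E'
from h import *
import sys
m=eyes.camera_model('top');pv=np.array([.6259,.0792])
for f in sys.argv[1:]:
    i=cv2.imread(f).astype(int);red=(i[:,:,2]-np.maximum(i[:,:,1],i[:,:,0])>30)
    v,u=np.nonzero(red)
    P=plane(m,np.c_[u,v],.055)[:,:2]-pv;r=np.hypot(*P.T);a=np.degrees(np.arctan2(P[:,1],P[:,0]))
    k=(r>.15)&(r<.21)&(a>60)&(a<140)
    print(f,[(round(x,1),round(y,3)) for x,y in sorted(zip(a[k],r[k]))])
    b=(i[:,:,0]-i[:,:,2]>50)&(i[:,:,0]>80)
    v,u=np.nonzero(b);P=plane(m,np.c_[u,v],.06)[:,:2]-pv;r=np.hypot(*P.T);a=np.degrees(np.arctan2(P[:,1],P[:,0]))
    k=(r>.03)&(r<.15)&(a>60)&(a<140);print('blue',k.sum(),np.median(a[k]),np.percentile(a[k],[5,95]))
E
python3 ptr.py pics/top0.png pics/p5t.png pics/p6t.png
```

```text
pics/top0.png [(np.float64(87.8), np.float64(0.174)), (np.float64(87.8), np.float64(0.178)), (np.float64(87.8), np.float64(0.181)), (np.float64(87.8), np.float64(0.184)), (np.float64(87.9), np.float64(0.187)), (np.float64(88.8), np.float64(0.171)), (np.float64(88.8), np.float64(0.174)), (np.float64(88.8), np.float64(0.177)), (np.float64(88.8), np.float64(0.181)), (np.float64(88.9), np.float64(0.184)), (np.float64(88.9), np.float64(0.187)), (np.float64(89.8), np.float64(0.19)), (np.float64(89.9), np.float64(0.187)), (np.float64(89.9), np.float64(0.184)), (np.float64(89.9), np.float64(0.18)), (np.float64(89.9), np.float64(0.177)), (np.float64(89.9), np.float64(0.174)), (np.float64(89.9), np.float64(0.171)), (np.float64(90.8), np.float64(0.19)), (np.float64(90.8), np.float64(0.187)), (np.float64(90.9), np.float64(0.184)), (np.float64(90.9), np.float64(0.18)), (np.float64(90.9), np.float64(0.177)), (np.float64(90.9), np.float64(0.174)), (np.float64(91.0), np.float64(0.171)), (np.float64(91.8), np.float64(0.187)), (np.float64(91.9), np.float64(0.184)), (np.float64(91.9), np.float64(0.18))
[... 3857 characters left out ...]
.174)), (np.float64(113.3), np.float64(0.177)), (np.float64(113.4), np.float64(0.184)), (np.float64(113.7), np.float64(0.175)), (np.float64(113.8), np.float64(0.182)), (np.float64(113.9), np.float64(0.188)), (np.float64(114.0), np.float64(0.165)), (np.float64(114.1), np.float64(0.172)), (np.float64(114.2), np.float64(0.179)), (np.float64(114.3), np.float64(0.186)), (np.float64(114.5), np.float64(0.169)), (np.float64(114.6), np.float64(0.176)), (np.float64(114.7), np.float64(0.183)), (np.float64(115.0), np.float64(0.166)), (np.float64(115.1), np.float64(0.173)), (np.float64(115.1), np.float64(0.18)), (np.float64(115.2), np.float64(0.187))]
blue 40 113.2803755864027 [109.33967431 119.48204231]
```

Request:
arm_command([
  [[0.52,0.22,0,0,0,-1.25],[0.53,0.2,0,0,0,-1.25],[0.53,0.18,0,0,0,-1.25],[0.54,0.16,0,0,0,-1.25],[0.55,0.13,0,0,0,-1.25],[0.55,0.11,0,0,0,-1.25],[0,0,0,0,0,0],[0,0,0,0,0,0]],
])

```text
t: 13.37
tool_pos: [0.6039, 0.2072, 0.1556]
orientation: [-1.575, -1.828, -0.7]
force: [-3.8, -0.3, 0.2]
opening: 0.0123
gripper_force: 1.2
```

```bash
python3 stick.py p7; python3 ptr.py pics/p7t.png | grep -o '1[0-9][0-9]\.[0-9]\|blue.*\|9[0-9]\.[0-9]' | tr '\n' ' '
```

```text
t 13.3667 tcp [0.6039 0.2072 0.1556] tool z [-0.1123  0.7357 -0.668 ] tool y [ 0.9889  0.1487 -0.0026] grasp [0.6061 0.1932 0.1683] F [-3.7785 -0.2969  0.1641]
expected foot [0.6061 0.1932 0.0576] side [[303.9215 174.3127]] top [[256.7975 197.965 ]] wrist [[320.2465 299.5855]] top end side [[304.2656 128.1521]]
90.8 90.8 90.9 90.9 90.9 90.9 91.0 91.8 91.9 91.9 92.0 92.0 120.7 120.9 121.1 121.2 121.4 121.4 121.6 121.7 121.8 121.9 122.1 122.3 122.4 122.5 122.7 blue 85 119.66092865528601 [112.10475269 125.8928289 ]
```

Run:
```python
from h import *
s=cv2.imread('pics/p7s.png')[110:220,240:370];t=cv2.imread('pics/p7t.png')[150:250,215:333];w=cv2.imread('pics/p7w.png')[100:400,130:510]
r=lambda x:cv2.resize(x,(400,338),interpolation=2)
cv2.imwrite('pics/last.png',np.vstack([np.hstack([cv2.resize(s,(400,300),interpolation=2),cv2.resize(t,(400,300),interpolation=2)]),np.hstack([cv2.resize(w,(400,300)),np.zeros((300,400,3),np.uint8)])]))
```

```text
(no output)
```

View pics/last.png

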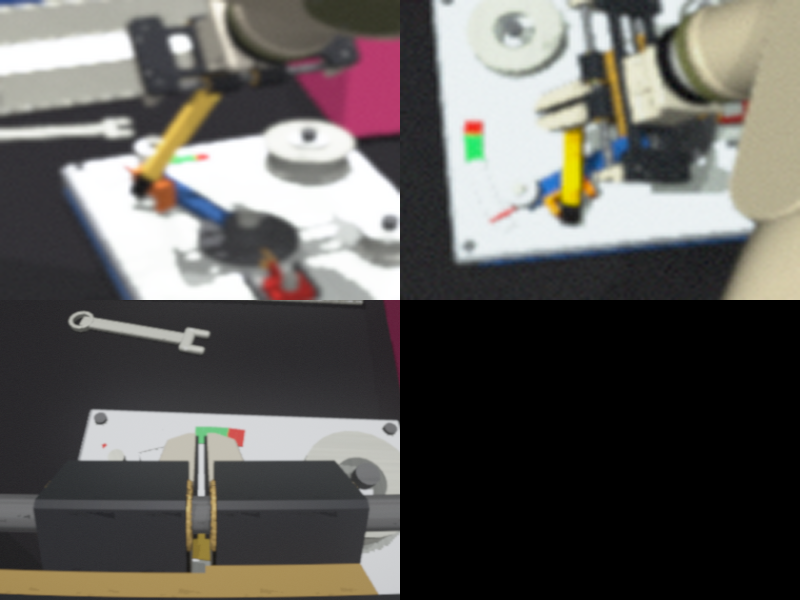

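Request:
arm_command([
  [[-0.3,-0.05,0.1,0,0,0],[-0.4,-0.05,0.2,0,0,0],[-0.4,-0.05,0.3,0,0,0],[-0.4,-0.05,0.3,0,0,0],[0,0,0,0,0,0]],
])

```text
t: 13.93
tool_pos: [0.5903, 0.2046, 0.1667]
orientation: [-1.576, -1.83, -0.704]
force: [0.4, -0.4, -0.1]
opening: 0.0002
gripper_force: 0.0
```

```bash
cat > yel.py <<'E'
from h import *
import sys
np.set_printoptions(precision=4,suppress=True)
n=sys.argv[1]
for c,roi in(('top',(150,340,190,400)),('side',(60,330,180,420)),('wrist',(0,400,0,640))):
    i,m=shot(c);cv2.imwrite(f'pics/{n}{c[0]}.png',i)
    k=mask(i,[20,120,40],[35,255,255]);b=np.zeros_like(k);b[roi[0]:roi[1],roi[2]:roi[3]]=k[roi[0]:roi[1],roi[2]:roi[3]]
    for q in sorted(cv2.findContours(b,cv2.RETR_EXTERNAL,cv2.CHAIN_APPROX_NONE)[0],key=cv2.contourArea)[-3:]:
        if cv2.contourArea(q)<8: continue
        r=cv2.minAreaRect(q);p=cv2.boxPoints(r);s=sorted([(np.linalg.norm(p[j]-p[j-1]),(p[j]+p[j-1])/2) for j in range(4)],key=lambda x:x[0])
        e1,e2=s[0][1],s[1][1];print(c,cv2.contourArea(q),'ends',e1,e2,'wid',s[0][0],'z.048',*(plane(m,[e],.048)[0][:2] for e in(e1,e2)) if c!='wrist' else '')
E
python3 yel.py q1
```

```text
top 8.5 ends [261.5 217. ] [261.5 223. ] wid 3.0 z.048 [0.547  0.1787] [0.528  0.1784]
top 52.0 ends [275.9189 173.0135] [280.2973 199.2838] wid 4.4387527 z.048 [0.6888 0.1346] [0.6032 0.12  ]
top 100.5 ends [268. 195.] [268. 217.] wid 6.0 z.048 [0.6173 0.159 ] [0.5468 0.1583]
side 111.0 ends [283.6346 173.8269] [319.7885 181.0577] wid 4.902891 z.048 [0.5504 0.2246] [0.6467 0.1611]
wrist 315.5 ends [320.5 308. ] [320.5 353. ] wid 17.0 z.048
wrist 10716.5 ends [ 37.9753 381.9584] [479.9402 379.7919] wid 31.739822 z.048
```

Request:
arm_command([
  [[0,0,2,0,0,0],[0,0,2,0,0,0],[0,0,2,-5.93,-0.89,0],[0,0,2,-5.93,-0.89,0],[-0.5,-3,0,-5.93,-0.89,0],[-0.5,-3,0,-5.93,-0.89,0],[-0.5,-3,0,-5.93,-0.89,0],[-0.5,-3,0,-5.93,-0.89,0],[-0.5,-3,0,-5.93,-0.89,0],[-0.5,-3,0,-5.93,-0.89,0],[-0.5,-3,0,0,0,0],[-0.5,-3,0,0,0,0]],
])

```text
t: 15.08
tool_pos: [0.5511, -0.034, 0.2493]
orientation: [2.044, 2.381, 0.006]
force: [0.5, -0.7, -0.4]
opening: 0.0002
gripper_force: 0.0
```

```bash
python3 yel.py q2; python3 ptr.py pics/q2t.png | grep -o '1[0-9][0-9]\.[0-9]\|blue.*' | tr '\n' ' '
```

```text
top 150.0 ends [268.5 184. ] [268.5 217. ] wid 7.0 z.048 [0.653  0.1579] [0.5468 0.1567]
side 108.0 ends [283.6346 173.8269] [319.7885 181.0577] wid 4.902891 z.048 [0.5504 0.2246] [0.6467 0.1611]
wrist 236.0 ends [586.2942 287.1765] [618.2942 279.1765] wid 18.917809 z.048
wrist 548.0 ends [585.8721 229.9261] [632.4659 250.9685] wid 21.255527 z.048
wrist 9994.5 ends [ 37.9716 383.2115] [481.9091 379.8819] wid 32.121567 z.048
125.3 125.4 125.6 125.7 125.8 125.9 126.0 126.2 126.3 126.4 126.6 126.6 126.8 127.0 127.2 blue 156 124.80870644438424 [113.3701734  134.49804151]
```

Run:
```python
from h import *
np.set_printoptions(precision=4,suppress=True)
m2=eyes.camera_model('side');m3=eyes.camera_model('top')
for a,b in(([268.5,184],[319.8,181.1]),([268.5,217],[283.6,173.8])): print(tri(m3,a,m2,b))
i=cv2.imread('pics/q2t.png')
np.set_printoptions(linewidth=220)
h=cv2.cvtColor(i,cv2.COLOR_BGR2HSV)
for v in range(180,230,2): print(v,' '.join('%3d/%3d/%3d'%tuple(x) for x in h[v,260:278:2]))
```

```text
(array([0.6492, 0.158 , 0.0503]), np.float64(0.0065521565089255275))
(array([0.5383, 0.1523, 0.0934]), np.float64(0.0022660297195091273))
180  94/  7/242  94/  7/242  99/  7/242  98/  8/242  98/  8/243  99/  7/242  94/  7/241  94/  7/240 100/  6/242
182  97/  9/242  94/  7/242  80/  6/241  70/  6/238  43/ 13/238  99/  7/242  99/  7/242  99/  7/242  94/  7/241
184  99/  7/242  90/  6/240  31/ 76/239  30/168/234  30/157/223  84/  6/225  98/  8/242  99/  7/241  98/  8/242
186  98/  8/242  85/  6/241  30/115/237  28/255/237  28/255/215  42/ 14/180  98/  9/240  95/  6/242  98/  8/242
188  98/  8/242  90/  6/239  30/ 95/234  28/255/237  27/255/220  32/ 20/169  98/  8/242  94/  7/241  98/  8/242
190  99/  7/242  94/  7/240  28/ 90/230  28/255/236  27/255/218  26/ 33/155  94/  8/238  94/  7/242  99/  7/242
192  95/  6/241  94/  7/240  29/ 69/223  28/255/236  27/255/222  24/ 84/134  90/  8/233  98/  8/242  99/  7/242
194  94/  7/242  99/  7/240  28/ 45/226  28/255/235  27/255/228  25/105/139  90/  7/224  94/  7/241  94/  7/242
196  98/  8/241  94/  7/241  32/ 20/234  28/255/237  28/255/232  2
[... 1137 characters left out ...]
/137  16/125/145  80/ 11/207
218  18/122/192  20/241/197  12/133/115  12/ 60/ 64   6/ 32/ 40  30/ 17/ 30  27/ 28/ 90  30/ 17/153  90/  9/222
220  18/142/224  19/209/218  19/ 40/134  60/  6/ 82 135/ 15/ 35  53/ 32/ 32  75/ 19/107  68/ 15/181  78/ 16/213
222  26/  9/232  18/154/232  15/125/155  39/ 23/ 77  60/ 32/ 32 162/ 39/ 33  77/ 17/103  68/ 11/179  80/ 14/218
224  95/  6/241  15/ 29/214  12/ 38/154  83/  7/142 110/ 20/ 39  77/ 45/ 40  64/ 17/104  66/ 15/175  80/ 15/210
226  99/  7/242  98/  9/240  94/  8/237  98/  9/230  96/ 15/166  96/ 14/183  86/ 11/184  75/ 13/197  86/  8/222
228  99/  7/242  94/  8/241  94/  7/242  99/  7/241  99/  7/241  94/  7/241  94/  7/239  97/ 10/239  99/  7/242
```

Request:
arm_command([
  [[0.2,1.6,0,0,0,7.1],[0.2,1.6,0,0,0,7.1],[0.2,1.6,0,0,0,7.1],[0.2,1.6,0,0,0,7.1],[0.2,1.6,0,0,0,7.1],[0.2,1.6,0,0,0,7.1],[0.2,1.6,0,0,0,7.1],[0.2,1.6,0,0,0,7.1],[0.2,1.6,0,0,0,7.1],[0.2,1.6,0,0,0,7.1],[0.2,1.6,0,0,0,7.1],[0.2,1.6,0,0,0,7.1]],
], gripper=-0.14)

```text
t: 16.23
tool_pos: [0.5747, 0.159, 0.2474]
orientation: [-0.111, 3.139, 0.004]
force: [-0.0, 0.5, -0.1]
opening: 0.0402
gripper_force: 0.0
```

Request:
arm_command([
  [[0,0,-1.5,-0.35,5,0],[0,0,-1.5,-0.35,5,0],[0,0,-1.5,-0.35,5,0],[0,0,-1.5,-0.35,5,0],[0,0,0,0,0,0],[0,0,0,0,0,0]],
])

```text
t: 16.73
tool_pos: [0.5735, 0.1573, 0.1814]
orientation: [0.09, -2.782, 0.018]
force: [0.7, 1.3, -0.6]
opening: 0.04
gripper_force: 0.0
```

Run:
```python
from h import *
from scipy.spatial.transform import Rotation as Ro
np.set_printoptions(precision=4,suppress=True,linewidth=200)
s=monitor.read_state();R=Ro.from_rotvec(s['orientation']).as_matrix();print(s['t'],s['tool_pos'],'\n',R,s['q'],s['opening'])
i,m=shot('wrist');cv2.imwrite('pics/w8.png',i)
k=mask(i,[20,120,40],[35,255,255])
for q in sorted(cv2.findContours(k,cv2.RETR_EXTERNAL,cv2.CHAIN_APPROX_NONE)[0],key=cv2.contourArea)[-4:]:
    r=cv2.minAreaRect(q);print(cv2.contourArea(q),r,cv2.boundingRect(q))
for p in([.649,.16,.0475],[.5383,.1525,.0895],[.58,.1555,.074]): print(proj(m,p))
```

```text
16.7333 [0.5735 0.1573 0.1814] 
 [[-0.9347 -0.0647 -0.3496]
 [-0.0602  0.9979 -0.0238]
 [ 0.3504 -0.0012 -0.9366]] [ 0.1592  0.5197  1.0642  0.0339  1.9141 -1.4704] 0.039981544182169294
225.5 ((423.189208984375, 322.8648681640625), (15.45350456237793, 53.59407043457031), 9.462322235107422) (413, 296, 17, 55)
409.5 ((221.04885864257812, 315.3529052734375), (19.065711975097656, 69.41516876220703), 3.4336299896240234) (212, 281, 21, 70)
1791.0 ((319.0267333984375, 242.0830078125), (106.10667419433594, 20.99827766418457), 89.26547241210938) (308, 189, 23, 107)
8608.5 ((362.27239990234375, 381.555419921875), (31.597915649414062, 446.9825744628906), 88.54241180419922) (139, 361, 448, 36)
[[317.422  308.0632]]
[[316.5775 188.0379]]
[[317.0985 236.2363]]
```

Request:
arm_command([
  [[0.1,0,-1.2,0,0,0],[0.1,0,-1.2,0,0,0],[0.1,0,-1.2,0,0,0],[0.1,0,-1.2,0,0,0],[0.1,0,-1.2,0,0,0],[0,0,-1.2,0,0,0],[0,0,-1,0,0,0],[0,0,-1,0,0,0],[0,0,-0.7,0,0,0],[0,0,0,0,0,0],[0,0,0,0,0,0]],
])

```text
t: 17.7
tool_pos: [0.5792, 0.1567, 0.0861]
orientation: [0.091, -2.788, 0.017]
force: [0.3, 0.6, 0.6]
opening: 0.0401
gripper_force: 0.0
```

Request:
arm_command([
  [[0,0,-0.5,0,0,0],[0,0,-0.5,0,0,0],[0,0,-0.5,0,0,0],[0,0,0,0,0,0],[0,0,0,0,0,0]],
])

```text
t: 18.12
tool_pos: [0.5791, 0.1567, 0.0712]
orientation: [0.091, -2.788, 0.017]
force: [-0.3, 0.5, -0.3]
opening: 0.0401
gripper_force: 0.0
```

Request:
arm_command([
  [[0,0,-0.15,0,0,0],[0,0,0,0,0,0],[0,0,0,0,0,0],[0,0,0,0,0,0],[0,0,0,0,0,0],[0,0,0,0,0,0],[0,0,0,0,0,0],[0,0,0,0,0,0]],
], gripper=-1, squeeze=60)

```text
t: 18.78
tool_pos: [0.5796, 0.1568, 0.0702]
orientation: [0.091, -2.789, 0.017]
force: [-0.8, 0.1, -0.1]
opening: 0.0003
gripper_force: 0.0
```

Request:
arm_command([
  [[0,0,1,0,0,0],[0,0,3,0,0,0],[0,0,3,0,0,0],[0,0,3,0,0,0],[0,0,0,0,0,0],[0,0,0,0,0,0]],
], gripper=-0.14)

```text
t: 19.28
tool_pos: [0.5814, 0.1571, 0.1737]
orientation: [0.091, -2.795, 0.016]
force: [-0.8, 0.2, -0.6]
opening: 0.0361
gripper_force: 0.0
```

```bash
python3 - <<'E'
from h import *
np.set_printoptions(precision=4,suppress=True,linewidth=200)
print(monitor.read_state()['tool_pos'])
for c in('wrist','top','side'):
    i,m=shot(c);cv2.imwrite(f'pics/q9{c[0]}.png',i)
    k=mask(i,[20,120,40],[35,255,255])
    if c!='wrist': k[:150]=0;k[240:]=0;k[:,:215]=0;k[:,350:]=0
    for q in sorted(cv2.findContours(k,cv2.RETR_EXTERNAL,cv2.CHAIN_APPROX_NONE)[0],key=cv2.contourArea)[-4:]:
        r=cv2.minAreaRect(q);print(c,cv2.contourArea(q),cv2.boxPoints(r).tolist(),cv2.boundingRect(q))
    for p in([.649,.16,.0475],[.5383,.1525,.0895],[.58,.1555,.074]): print(proj(m,p))
E
python3 ptr.py pics/q9t.png | grep -o '1[0-9][0-9]\.[0-9]\|blue.*' | tr '\n' ' '
```

```text
[0.5814 0.1571 0.1737]
wrist 209.0 [[217.38235473632812, 304.0294189453125], [233.17648315429688, 277.70587158203125], [244.20590209960938, 284.32354736328125], [228.41177368164062, 310.6470947265625]] (223, 280, 17, 30)
wrist 225.0 [[221.35690307617188, 311.4246520996094], [236.64306640625, 310.5754089355469], [238.80923461914062, 349.5661926269531], [223.5230712890625, 350.4154357910156]] (222, 311, 17, 40)
wrist 2028.5 [[308.6429138183594, 177.25442504882812], [329.7685852050781, 176.85202026367188], [332.0190124511719, 294.9996337890625], [310.8933410644531, 295.40203857421875]] (309, 177, 24, 119)
wrist 10112.5 [[128.5237579345703, 370.25128173828125], [574.3975219726562, 360.4876708984375], [575.09521484375, 392.34832763671875], [129.221435546875, 402.1119384765625]] (129, 361, 447, 37)
[[317.998  299.3507]]
[[317.3039 176.3495]]
[[317.7717 225.8865]]
top 0.0 [[247.0, 161.0], [247.0, 161.0], [247.0, 161.0], [247.0, 161.0]] (247, 161, 1, 1)
[[267.8294 185.2743]]
[[268.5393 217.5789]]
[[268.1958 205.0717]]
side 118.0 [[283.20892333984375, 176.43019104003906], [284.06182861328125, 171.65391540527344], [320.67987060546875, 178.19285583496094], [319.82696533203125, 182.96913146972656]] (284, 172, 37, 11)
[[320.6268 181.3072]]
[[284.0083 174.8581]]
[[298.187  177.2321]]
  return _methods._mean(a, axis=axis, dtype=dtype,
  ret = ret.dtype.type(ret / rcount)
Traceback (most recent call last):
  File "ptr.py", line 12, in <module>
    k=(r>.03)&(r<.15)&(a>60)&(a<140);print('blue',k.sum(),np.median(a[k]),np.percentile(a[k],[5,95]))
                                                                          ~~~~~~~~~~~~~^^^^^^^^^^^^^
IndexError: index -1 is out of bounds for axis 0 with size 0
```

Run:
```python
from h import *
np.set_printoptions(precision=4,suppress=True,linewidth=200)
m=eyes.camera_model('wrist');m2=eyes.camera_model('side');m3=eyes.camera_model('top')
print('cam',ray(m,[0,0])[0])
i=cv2.imread('pics/q9w.png');h=cv2.cvtColor(i,cv2.COLOR_BGR2HSV)
for v in(170,180,195,215,235,255,275,290,297): print(v,' '.join('%d/%d/%d'%tuple(x) for x in h[v,302:338:2]))
for v in(185,225,285):
    for z in(.05,.06,.07,.08,.09,.1):
        a,b=plane(m,[[309.,v],[329.5,v]],z);print(v,z,'width',np.linalg.norm(a-b),'mid',(a+b)/2)
for w,s in(([319,177],[283.6,174]),([321,295],[320.2,180.6])): print('tri ws',tri(m,w,m2,s))
for w,s in(([319,177],[267.8,217]),([321,295],[266.8,184])): print('tri wt',tri(m,w,m3,s))
```

```text
cam [0.5804 0.1583 0.3842]
170 60/4/174 53/6/172 50/5/148 30/12/64 20/13/57 20/12/64 0/12/64 15/16/64 15/16/65 15/15/66 30/8/64 20/12/65 20/11/67 0/3/91 105/5/199 110/4/216 100/4/204 11/39/124
180 60/3/178 53/6/174 42/8/169 23/75/133 24/133/151 27/129/208 28/126/211 30/122/214 30/123/214 30/122/214 30/122/214 30/121/215 30/122/214 30/109/212 27/13/210 100/4/207 60/3/153 53/7/145
195 53/6/176 19/17/167 15/118/193 18/138/172 22/131/140 27/131/200 27/128/212 27/127/213 27/127/213 27/127/213 27/127/213 28/126/212 27/126/213 27/128/212 23/112/164 110/94/127 107/126/160 107/127/171
215 108/121/166 107/130/172 107/131/165 108/88/116 23/101/116 24/136/173 27/128/211 27/127/213 28/128/212 28/126/213 27/127/213 27/127/213 27/127/213 28/126/212 27/94/185 108/102/158 108/127/168 107/128/181
235 107/135/174 107/133/175 107/131/171 107/129/162 109/19/107 23/130/135 27/131/201 28/128/212 28/128/212 27/128/213 27/128/213 27/128/213 27/128/212 27/127/213 28/112/208 25/7/205 113/5/218 105/5/218
255 110/4/217 105/5/217 105/5/217 90/4/198 38/6/172 23/83/135 23/141/166 25/138/183 23/141/166 23/139/145 22
[... 1341 characters left out ...]
0.5762 0.1564 0.1   ]
285 0.05 width 0.018960044251791534 mid [0.6308 0.1597 0.05  ]
285 0.06 width 0.018392766196715662 mid [0.6293 0.1596 0.06  ]
285 0.07 width 0.017825488141639825 mid [0.6278 0.1596 0.07  ]
285 0.08 width 0.017258210086563926 mid [0.6263 0.1595 0.08  ]
285 0.09 width 0.016690932031488047 mid [0.6248 0.1595 0.09  ]
285 0.1 width 0.01612365397641221 mid [0.6233 0.1595 0.1   ]
tri ws (array([0.537 , 0.1534, 0.092 ]), np.float64(0.0008160658262417513))
tri ws (array([0.6439, 0.1612, 0.0491]), np.float64(0.007921817244292306))
tri wt (array([0.5381, 0.1536, 0.1019]), np.float64(0.00015993970267853182))
tri wt (array([0.6318, 0.1585, 0.12  ]), np.float64(0.010167200260002979))
```

Run:
```python
from h import *
np.set_printoptions(precision=4,suppress=True,linewidth=200)
m2=eyes.camera_model('side')
print('p4 tcp side',proj(m2,[.5197,.1634,.1566]),'seen ~',284.8,158.6)
m={'fx':356.25,'fy':356.25,'cx':320.784,'cy':197.79,'k1':-.06195,'rvec':np.array([-2.8794,-.0047,.0021]),'tvec':np.array([-.5206,-.3683,.3732])}
print('w1 tips',proj(m,[[.5235-.0465,-.3302,.2519],[.5235+.0465,-.3302,.2519],[.5235+.0465,-.3302,.2709]]))
m=eyes.camera_model('wrist')
t=np.array([.5814,.1571,.1737]);print('q9 tips',proj(m,[t+[0,-.018,0],t+[0,.018,0]]))
g=cv2.imread('pics/q9w.png');h=cv2.cvtColor(g,cv2.COLOR_BGR2HSV)
for v in range(215,300,8): print(v,' '.join('%d/%d'%tuple(x[1:]) for x in h[v,255:385:6]))
```

```text
p4 tcp side [[276.0047 152.7111]] seen ~ 284.8 158.6
w1 tips [[246.3463 226.7355]
 [399.9565 227.2592]
 [407.1971 238.8629]]
q9 tips [[288.6899 229.9505]
 [349.6932 233.9354]]
215 6/177 6/177 4/177 6/178 4/177 4/177 4/185 6/209 130/171 18/98 127/213 128/213 126/214 127/163 130/180 6/207 5/218 5/218 5/218 5/218 5/218 5/218
223 5/106 4/173 4/179 6/180 4/179 6/157 113/113 132/174 131/173 61/109 128/212 128/212 126/213 6/210 5/218 6/219 5/218 5/218 5/218 5/218 5/218 5/219
231 9/84 0/79 3/81 11/144 115/113 120/113 121/114 132/157 133/174 100/128 129/212 128/212 127/213 4/216 5/218 5/218 4/217 5/218 4/215 4/217 6/219 5/219
239 13/98 23/112 23/111 23/111 22/106 109/96 122/115 135/170 103/156 11/144 129/209 128/212 128/212 2/215 5/218 5/218 5/218 6/160 21/136 22/142 20/151 20/154
247 24/127 25/110 23/110 23/110 18/58 99/80 80/105 5/214 4/217 4/179 131/208 133/205 135/211 2/214 5/218 5/218 5/218 6/136 13/80 20/141 20/151 20/152
255 23/109 23/109 21/109 23/110 13/40 9/87 4/171 5/214 5/218 4/185 137/183 141/143 135/144 4/212 4/217 5/217 5/218 5/111 0/57 21/147 20/151 20/150
263 21/95 27/96 24/95 22/80 19/40 10/73 5/166 5/196 5/217 3/192 142/151 139/147 139/143 5/205 5/218 5/217 5/217 5/94 5/52 22/116 21/144 19/149
271 22/94 24/94 24/94 0/36 15/34 3/75 5/142 5/142 5/142 7/144 141/127 141/161 141/161 9/205 5/217 5/218 5/217 5/199 11/48 0/50 21/111 20/112
279 25/102 27/95 25/92 8/33 15/34 7/114 5/154 7/142 7/141 5/142 142/133 144/182 146/161 27/160 6/167 5/167 3/167 5/167 11/45 6/45 19/107 21/110
287 24/94 27/94 18/56 0/31 7/35 5/145 5/146 5/141 5/143 5/144 137/108 148/159 145/160 12/184 5/217 5/168 5/167 5/167 6/44 12/42 15/68 21/96
295 26/78 23/77 8/34 8/34 3/94 5/150 6/124 6/124 4/125 6/126 118/95 143/141 145/141 66/131 5/146 9/147 5/146 5/145 3/86 12/43 6/45 19/81
```

Request:
arm_command([
  [[1,0.1,-1,0,0,0],[1,0.1,-1,0,0,0],[1,0.1,-1,0,0,0],[0,0,-1.3,0,0,0],[0,0,-1.3,0,0,0],[0,0,-1.3,0,0,0],[0,0,-1.3,0,0,0],[0,0,-1,0,0,0],[0,0,-1,0,0,0],[0,0,-0.5,0,0,0],[0,0,0,0,0,0],[0,0,0,0,0,0]],
], gripper=-0.4)

```text
t: 20.43
tool_pos: [0.6095, 0.1598, 0.0632]
orientation: [0.091, -2.789, 0.017]
force: [0.0, -0.1, 0.9]
opening: 0.0281
gripper_force: 0.0
```

Request:
arm_command([
  [[0.2,0,-0.4,0,0,0],[0,0,-0.4,0,0,0],[0,0,-0.3,0,0,0],[0,0,0,0,0,0]],
])

```text
t: 20.77
tool_pos: [0.6112, 0.1597, 0.0514]
orientation: [0.091, -2.788, 0.017]
force: [-1.2, 0.1, -0.1]
opening: 0.0279
gripper_force: 0.0
```

Request:
arm_command([
  [[0,0,0,0,0,0],[0,0,0,0,0,0],[0,0,0,0,0,0],[0,0,0,0,0,0],[0,0,0,0,0,0]],
], gripper=-1)

```text
t: 21.18
tool_pos: [0.6116, 0.1598, 0.0523]
orientation: [0.091, -2.79, 0.017]
force: [-0.0, 0.3, -0.3]
opening: 0.0018
gripper_force: 0.0
```

```bash
cat > meas.py <<'E'
from h import *
import sys
np.set_printoptions(precision=4,suppress=True,linewidth=200)
s=monitor.read_state();print(s['t'],s['tool_pos'],s['opening'])
for c in('wrist','top','side'):
    i,m=shot(c);cv2.imwrite(f'pics/{sys.argv[1]}{c[0]}.png',i)
    k=mask(i,[20,120,40],[35,255,255])
    if c!='wrist': k[:140]=0;k[250:]=0;k[:,:200]=0;k[:,360:]=0
    for q in sorted(cv2.findContours(k,cv2.RETR_EXTERNAL,cv2.CHAIN_APPROX_NONE)[0],key=cv2.contourArea)[-4:]:
        if cv2.contourArea(q)>10: print(c,cv2.contourArea(q),cv2.boxPoints(cv2.minAreaRect(q)).round(1).tolist())
    print('tcp',proj(m,s['tool_pos']))
E
python3 meas.py r1
```

```text
21.1833 [0.6116 0.1598 0.0523] 0.0018481709231758742
wrist 25.0 [[329.0, 310.0], [332.0, 310.0], [332.0, 331.0], [329.0, 331.0]]
wrist 82.0 [[310.0, 296.0], [314.0, 296.0], [314.0, 349.0], [310.0, 349.0]]
wrist 5078.0 [[298.1000061035156, 79.4000015258789], [333.6000061035156, 78.19999694824219], [341.1000061035156, 294.3999938964844], [305.6000061035156, 295.6000061035156]]
wrist 8918.5 [[41.0, 365.0], [474.0, 365.0], [474.0, 396.0], [41.0, 396.0]]
tcp [[318.7023 227.6364]]
tcp [[267.6196 196.4845]]
side 120.5 [[283.20001220703125, 176.5], [284.1000061035156, 171.6999969482422], [321.29998779296875, 178.10000610351562], [320.5, 182.89999389648438]]
tcp [[308.4094 181.4905]]
```

Run:
```python
from h import *
h=cv2.cvtColor(cv2.imread('pics/r1w.png'),cv2.COLOR_BGR2HSV)
for v in range(180,310,8): print(v,' '.join('%d/%d/%d'%tuple(x) for x in h[v,262:382:6]))
print(monitor.read_state()['gripper_force'],monitor.read_state()['opening'])
cv2.imwrite('pics/r1c.png',cv2.imread('pics/r1w.png')[60:320,200:440])
```

```text
180 108/130/108 108/131/109 108/126/99 109/119/101 108/117/100 109/115/100 110/111/99 22/132/106 27/137/183 24/141/195 24/140/195 24/141/196 24/138/196 105/5/202 110/4/201 100/4/201 110/4/202 110/4/202 110/4/202 105/5/202
188 108/134/110 108/136/111 108/127/104 109/124/99 109/122/100 109/118/99 108/110/95 22/132/106 28/134/194 24/139/196 24/141/196 24/139/196 25/137/196 100/4/201 105/5/202 105/5/202 110/4/202 110/4/202 110/4/202 105/5/202
196 108/137/108 108/135/108 108/128/100 108/128/98 108/119/94 109/65/63 50/6/125 23/107/110 27/134/196 27/135/197 24/141/195 24/140/195 24/140/195 113/5/202 110/4/202 105/5/202 110/4/202 110/4/202 105/5/202 113/5/203
204 108/135/100 108/133/98 109/123/91 108/59/65 50/6/125 53/8/132 48/8/156 23/62/124 24/143/162 28/133/197 24/142/196 24/141/196 24/139/195 105/5/202 105/5/202 105/5/202 105/5/202 110/4/202 105/5/202 113/5/203
212 108/135/87 107/55/65 53/8/127 53/8/130 45/7/156 54/8/157 53/7/156 25/37/131 27/139/182 28/133/196 24/141/196 24/142/196 24/139/196 100/4/201 105/5/202 105/5/202 113/5/202 110/4/202 113/5/202 110/4/202
220 60/4/59 60/4/122 60/5
[... 1586 characters left out ...]
26 19/118/52 23/64/32 22/159/106 19/118/69 60/23/34 50/26/29 45/15/33 10/23/33 45/15/34 30/8/34 45/14/37 120/7/36
292 83/68/15 60/12/21 90/45/17 105/24/21 135/21/24 135/22/23 30/11/23 60/21/24 19/120/72 17/72/32 22/159/106 18/129/77 0/0/28 30/9/29 20/26/29 60/9/27 30/8/32 100/26/30 90/8/31 120/8/34
300 130/31/25 105/22/23 120/10/26 135/21/24 90/18/28 0/0/26 150/20/25 0/0/21 19/128/74 30/12/41 30/6/42 20/122/73 30/9/27 30/9/28 120/19/27 150/9/27 60/9/27 90/8/33 150/8/33 120/7/35
308 114/43/30 120/27/28 105/18/29 108/43/30 100/25/31 150/9/27 135/18/28 130/29/26 20/126/79 0/5/47 0/0/47 19/106/70 0/0/30 120/8/31 105/33/31 130/26/30 120/16/31 100/25/31 90/17/30 135/15/35
0.0 0.0002724918456340467
```

Run:
```python
from h import *
from scipy.spatial.transform import Rotation as Ro
np.set_printoptions(precision=4,suppress=True,linewidth=200)
m=eyes.camera_model('wrist');s=monitor.read_state()
c=ray(m,[0,0])[0];print('cam now',c)
Rc=cv2.Rodrigues(np.array(m['rvec']))[0]
R=Ro.from_rotvec(s['orientation']).as_matrix()
print('cam in tool',R.T@(c-s['tool_pos']))
# q9 camera from same rigid mount
R9=Ro.from_rotvec([.091,-2.795,.016]).as_matrix();p9=np.array([.5814,.1571,.1737])
Rtc=Rc@R; m9=dict(m);Rc9=Rtc@R9.T;c9=p9+R9@(R.T@(c-s['tool_pos']));m9['rvec']=cv2.Rodrigues(Rc9)[0].ravel();m9['tvec']=-Rc9@c9;print('cam9',c9,'(was .5804 .1583 .3842)')
m2=eyes.camera_model('side');m3=eyes.camera_model('top')
w=[319.5,78.8]
print('r1-q9',tri(m,w,m9,[319.5,177]),'r1-side',tri(m,w,m2,[283.7,174.1]),'r1-top',tri(m,w,m3,[267.6,217]))
h=cv2.cvtColor(cv2.imread('pics/r1w.png'),cv2.COLOR_BGR2HSV)
for v in(60,70,76,80,84,100,140,180,220): 
    r=h[v,280:350];print(v,[ (280+j,*x) for j,x in enumerate(r.tolist()) if j and abs(int(r[j][2])-int(r[j-1][2]))+abs(int(r[j][1])-int(r[j-1][1]))>35])
```

```text
cam now [0.6127 0.1613 0.2674]
cam in tool [ 0.0728  0.0013 -0.2025]
cam9 [0.5813 0.1585 0.3889] (was .5804 .1583 .3842)
r1-q9 (array([0.5405, 0.1552, 0.1024]), np.float64(0.0012294000544498156)) r1-side (array([0.5368, 0.155 , 0.0913]), np.float64(0.002436626219684982)) r1-top (array([0.5386, 0.1551, 0.0979]), np.float64(0.0011455023219398555))
60 []
70 [(296, 105, 4, 137), (297, 30, 3, 75), (298, 20, 19, 41), (333, 90, 2, 111), (334, 110, 4, 177), (346, 11, 68, 179), (347, 13, 107, 186)]
76 [(297, 90, 3, 93), (298, 24, 28, 45), (333, 120, 2, 110), (334, 110, 4, 174), (344, 8, 15, 140), (345, 9, 82, 93), (346, 11, 139, 88), (347, 11, 158, 118), (348, 12, 164, 157)]
80 [(297, 30, 6, 120), (298, 22, 55, 84), (299, 22, 87, 73), (333, 27, 50, 182), (334, 30, 8, 190), (343, 10, 10, 159), (344, 11, 49, 114), (345, 11, 119, 86)]
84 [(297, 23, 32, 136), (298, 22, 95, 116), (299, 22, 135, 108), (302, 24, 144, 168), (333, 26, 78, 192), (334, 25, 17, 194), (343, 9, 13, 136), (344, 9, 82, 93), (345, 11, 131, 82)]
100 [(297, 13, 94, 139), (298, 17, 120, 123), (303, 25, 141, 172), (334, 25, 68, 162), (335, 26, 14, 149), (345, 11, 80, 127), (346, 11, 137, 136), (347, 12, 158, 155)]
140 [(300, 22, 37, 130), (301, 22, 99, 113), (302, 22, 132, 110), (305, 24, 144, 174), (335, 23, 65, 148), (337, 108, 123, 143)]
180 [(302, 30, 6, 82), (303, 22, 99, 100), (304, 22, 132, 106), (336, 22, 61, 184), (337, 25, 8, 189)]
220 [(305, 23, 72, 121), (306, 22, 125, 110), (337, 22, 61, 187), (338, 23, 11, 191)]
```

Request:
arm_command([
  [[0,0,0.3,0,0,0],[0,0,0,0,0,0],[0,0,0,0,0,0],[0,0,0,0,0,0],[0,0,0,0,0,0]],
], gripper=-0.4)

```text
t: 21.75
tool_pos: [0.6115, 0.1597, 0.0551]
orientation: [0.091, -2.789, 0.017]
force: [-0.6, -0.5, 0.1]
opening: 0.0265
gripper_force: 0.0
```

Request:
arm_command([
  [[0,0,-0.4,0,0,0],[0,0,-0.4,0,0,0],[0,0,-0.3,0,0,0],[0,0,0,0,0,0]],
])

```text
t: 22.08
tool_pos: [0.6107, 0.1596, 0.0427]
orientation: [0.091, -2.787, 0.017]
force: [0.6, 0.8, -0.0]
opening: 0.0283
gripper_force: 0.0
```

Request:
arm_command([
  [[0,0,-0.3,0,0,0],[0,0,-0.3,0,0,0],[0,0,0,0,0,0]],
])

```text
t: 22.33
tool_pos: [0.6111, 0.1597, 0.0373]
orientation: [0.091, -2.788, 0.017]
force: [0.3, 0.5, 0.1]
opening: 0.0279
gripper_force: 0.0
```

Request:
arm_command([
  [[0,0,-0.3,0,0,0],[0,0,0,0,0,0],[0,0,0,0,0,0],[0,0,0,0,0,0],[0,0,0,0,0,0],[0,0,0,0,0,0]],
], gripper=-1)

```text
t: 22.83
tool_pos: [0.6122, 0.1597, 0.036]
orientation: [0.091, -2.791, 0.017]
force: [0.9, -0.8, 4.1]
opening: 0.0007
gripper_force: 10.7
```

```bash
python3 meas.py r2
python3 - <<'E'
from h import *
h=cv2.cvtColor(cv2.imread('pics/r2w.png'),cv2.COLOR_BGR2HSV)
for v in range(120,300,10): print(v,' '.join('%d/%d/%d'%tuple(x) for x in h[v,262:382:6]))
E
```

```text
22.8333 [0.6122 0.1597 0.036 ] 0.0006845334182335211
wrist 27.5 [[326.0, 334.0], [330.0, 334.0], [330.0, 349.0], [326.0, 349.0]]
wrist 41.5 [[325.8999938964844, 290.1000061035156], [329.79998779296875, 289.8999938964844], [331.1000061035156, 317.8999938964844], [327.1000061035156, 318.1000061035156]]
wrist 6933.0 [[298.0, 62.599998474121094], [342.29998779296875, 60.900001525878906], [350.8999938964844, 293.8999938964844], [306.70001220703125, 295.6000061035156]]
wrist 8876.5 [[38.79999923706055, 368.20001220703125], [473.70001220703125, 364.1000061035156], [474.0, 395.5], [39.099998474121094, 399.6000061035156]]
tcp [[318.7584 227.6828]]
tcp [[268.1246 197.3455]]
side 82.5 [[283.3999938964844, 175.60000610351562], [284.1000061035156, 171.5], [320.6000061035156, 177.39999389648438], [319.8999938964844, 181.5]]
tcp [[308.5206 186.122 ]]
120 53/6/164 60/5/157 105/5/196 105/5/196 90/2/170 16/27/123 12/135/87 23/149/139 22/148/129 23/147/186 23/148/188 23/149/187 23/148/186 25/144/190 108/132/139 108/132/139 108/131/140 108/130/141 108/134/143 108/132/137
130 53/6/167 60/3/162 110/4/196 
[... 2730 characters left out ...]
/7/107 25/23/66 21/25/70 30/23/68 26/29/62 30/25/62 19/33/62 21/137/84 23/29/80 23/25/90 21/29/89 21/28/90 20/25/91 21/19/96 100/5/147 105/7/148 110/5/147
270 60/11/24 120/32/24 150/10/26 120/10/26 80/28/27 0/0/27 15/18/29 30/27/28 40/26/30 20/26/58 22/143/82 23/27/76 24/36/35 23/31/33 40/20/38 0/7/37 0/7/37 30/13/38 60/6/41 0/0/42
280 100/36/21 90/11/24 75/21/24 60/12/22 30/10/26 53/41/25 60/10/26 20/29/26 20/28/27 18/61/42 22/145/81 18/98/65 20/27/28 40/26/30 15/16/32 0/8/32 40/23/33 20/22/35 0/7/37 30/7/35
290 0/23/22 60/21/24 90/12/21 90/12/22 30/22/23 120/11/23 15/20/26 15/23/22 21/66/27 18/121/55 20/156/72 20/132/77 150/10/25 60/9/27 15/17/30 45/16/31 75/16/32 30/8/31 30/16/32 120/8/33
```

Run:
```python
from h import *
m2=eyes.camera_model('side')
for dz in(0,.01,.02,.03): print(dz,proj(m2,[.5255,-.327,.1958+dz]),'seen 332,252-255')
print('foot',[ (z,proj(m2,[.5255,-.327,z]).round(1).tolist()) for z in(.08,.09,.1,.11)],'seen 327,304')
print('top end', [(z,proj(m2,[.5255,-.327,z]).round(1).tolist()) for z in(.23,.24,.25,.26)])
```

```text
0 [[329.0625107  266.22561558]] seen 332,252-255
0.01 [[329.31221794 262.01622386]] seen 332,252-255
0.02 [[329.56624896 257.73553646]] seen 332,252-255
0.03 [[329.82472032 253.38167163]] seen 332,252-255
foot [(0.08, [[326.5, 310.3]]), (0.09, [[326.7, 306.8]]), (0.1, [[326.9, 303.3]]), (0.11, [[327.1, 299.7]])] seen 327,304
top end [(0.23, [[329.9, 251.5]]), (0.24, [[330.2, 247.1]]), (0.25, [[330.5, 242.5]]), (0.26, [[330.7, 237.9]])]
```

Request:
arm_command([
  [[0,0,0.5,0,0,0],[0,0,0,0,0,0],[0,0,0,0,0,0],[0,0,0,0,0,0],[0,0,0,0,0,0]],
], gripper=-0.36)

```text
t: 23.4
tool_pos: [0.6112, 0.1598, 0.0397]
orientation: [0.091, -2.788, 0.017]
force: [-1.3, 0.6, 0.8]
opening: 0.0278
gripper_force: 0.0
```

Request:
arm_command([
  [[0,0,-0.4,0,0,0],[0,0,-0.5,0,0,0],[0,0,-0.5,0,0,0],[0,0,-0.5,0,0,0],[0,0,0,0,0,0]],
])

```text
t: 23.82
tool_pos: [0.6103, 0.1596, 0.0192]
orientation: [0.091, -2.787, 0.018]
force: [-0.3, -0.2, -0.9]
opening: 0.0298
gripper_force: 0.0
```

Request:
arm_command([
  [[0,0,0,0,0,0],[0,0,0,0,0,0],[0,0,0,0,0,0],[0,0,0,0,0,0],[0,0,0,0,0,0]],
], gripper=-1, squeeze=60)

```text
t: 24.23
tool_pos: [0.6117, 0.1598, 0.0214]
orientation: [0.091, -2.79, 0.017]
force: [-0.6, 0.6, -0.4]
opening: 0.0154
gripper_force: 58.7
```

Request:
arm_command([
  [[0,0,0.3,0,0,0],[0,0,0.6,0,0,0],[0,0,0.8,0,0,0],[0,0,0.9,0,0,0],[0,0,1,0,0,0],[0,0,1,0,0,0],[0,0,1,0,0,0],[0,0,0.8,0,0,0],[0,0,0.5,0,0,0],[0,0,0.2,0,0,0],[0,0,0,0,0,0]],
])

```text
t: 25.15
tool_pos: [0.6119, 0.1598, 0.0928]
orientation: [0.091, -2.79, 0.017]
force: [-0.5, 0.7, -0.8]
opening: 0.0154
gripper_force: 58.7
```

```bash
python3 meas.py r3
```

```text
25.15 [0.6119 0.1598 0.0928] 0.0154414698341022
wrist 157.5 [[358.79998779296875, 349.79998779296875], [362.0, 294.79998779296875], [369.79998779296875, 295.20001220703125], [366.6000061035156, 350.20001220703125]]
wrist 161.5 [[272.29998779296875, 349.8999938964844], [274.70001220703125, 288.70001220703125], [284.20001220703125, 289.0], [281.79998779296875, 350.20001220703125]]
wrist 8672.0 [[296.8999938964844, 45.099998474121094], [338.0, 45.0], [339.0, 295.0], [298.0, 295.20001220703125]]
wrist 10128.0 [[77.69999694824219, 370.29998779296875], [522.5, 362.6000061035156], [523.0999755859375, 394.20001220703125], [78.19999694824219, 401.8999938964844]]
tcp [[318.7576 227.6474]]
tcp [[266.3148 193.7528]]
side 204.0 [[281.3999938964844, 154.60000610351562], [283.3999938964844, 146.39999389648438], [311.8999938964844, 153.5], [309.79998779296875, 161.6999969482422]]
tcp [[308.6658 169.5862]]
```

Request:
arm_command([
  [[-0.4,-0.2,0.2,0.3,-4,0],[-0.9,-0.4,0.2,0.35,-5,0],[-0.9,-0.4,0,0.35,-5,0],[-0.9,-0.4,0,0.4,-6,0],[-0.9,-0.4,0,0,0,-4],[-0.9,-0.4,0,0,0,-7.1],[-0.9,-0.4,0,0,0,-7.1],[-0.9,-0.4,0,0,0,-7.1],[-0.9,-0.4,0,0,0,-7.1],[-0.9,-0.4,0,0,0,-7.1],[-0.9,-0.4,0,0,0,-7.1],[-0.9,-0.4,0,0,0,-7.1]],
])

```text
t: 26.3
tool_pos: [0.5075, 0.1135, 0.0954]
orientation: [-1.335, -2.842, -0.001]
force: [-0.4, -0.2, -0.6]
opening: 0.0159
gripper_force: 58.7
```

Request:
arm_command([
  [[-0.9,-0.4,0,0,0,-7.1],[-0.9,-0.4,0,0,0,-7.1],[-0.9,-0.4,0,0,0,-7.1],[-0.9,-0.4,0,0,0,-7.1],[-0.9,-0.4,0,0,0,-7.1],[-0.9,-0.4,0,0,0,-7.1],[-0.9,-0.4,0,0,0,-7.1],[-0.9,-0.4,0,0,0,-7.1],[-0.6,-0.4,0,0,0,-7.1],[-0.3,-0.2,0,0,0,-7.1],[0,0,0,0,0,-7.1],[0,0,0,0,0,-7.1]],
])

```text
t: 27.3
tool_pos: [0.4269, 0.0756, 0.0956]
orientation: [2.908, 1.189, 0.001]
force: [0.6, 0.7, -0.5]
opening: 0.0153
gripper_force: 58.7
```

Request:
arm_command([
  [[0,0,0,0,0,-5],[0,0,0,0,0,-4],[0,0,0,0,0,0]],
])

```text
t: 27.55
tool_pos: [0.427, 0.0757, 0.0956]
orientation: [2.99, 0.962, 0.001]
force: [-0.7, -0.1, -0.9]
opening: 0.0153
gripper_force: 58.7
```

```bash
python3 meas.py r4
python3 - <<'E'
from h import *
from scipy.spatial.transform import Rotation as Ro
np.set_printoptions(precision=4,suppress=True)
s=monitor.read_state();R=Ro.from_rotvec(s['orientation']).as_matrix();print('y',R[:,1],'z',R[:,2],np.degrees(np.arctan2(R[1,1],R[0,1])),s['q'])
m=eyes.camera_model('wrist');print(ray(m,[0,0])[0])
E
```

```text
27.55 [0.427  0.0757 0.0956] 0.01531173242304921
wrist 226.0 [[273.29998779296875, 350.8999938964844], [274.70001220703125, 279.8999938964844], [284.29998779296875, 280.1000061035156], [282.79998779296875, 351.1000061035156]]
wrist 267.0 [[358.0, 280.0], [368.0, 280.0], [368.0, 351.0], [358.0, 351.0]]
wrist 9315.5 [[297.0, 46.099998474121094], [338.20001220703125, 45.400001525878906], [342.3999938964844, 295.79998779296875], [301.29998779296875, 296.5]]
wrist 10218.5 [[74.69999694824219, 369.29998779296875], [522.5999755859375, 362.6000061035156], [523.0, 394.29998779296875], [75.19999694824219, 401.0]]
tcp [[323.8372 224.4992]]
tcp [[293.6251 253.8228]]
side 70.5 [[236.0, 177.0], [245.0, 177.0], [245.0, 188.0], [236.0, 188.0]]
side 74.0 [[251.5, 172.5], [270.0, 158.0], [275.1000061035156, 164.39999389648438], [256.5, 178.89999389648438]]
tcp [[247.6911 192.9712]]
y [ 0.5877 -0.8091  0.0006] z [ 0.0009 -0.0001 -1.    ] -54.009277721705416 [ 0.0573 -0.2801  2.0362 -0.0001  1.3846  1.    ]
[0.4833 0.119  0.2988]
```

Run:
```python
from h import *
np.set_printoptions(precision=4,suppress=True)
m=eyes.camera_model('wrist');m2=eyes.camera_model('side');m3=eyes.camera_model('top')
b=tri(m,[318,45.7],m2,[272.5,161.2]);print('boundary',b)
h=cv2.cvtColor(cv2.imread('pics/r4w.png'),cv2.COLOR_BGR2HSV)
print([(v,*h[v,318]) for v in range(0,60,3)])
t=cv2.cvtColor(cv2.imread('pics/r4t.png'),cv2.COLOR_BGR2HSV)
g=proj(m3,b[0])[0];print('top px',g)
u,v=g.astype(int)
for r in range(v-14,v+12,2): print(r,' '.join('%d/%d/%d'%tuple(x) for x in t[r,u-12:u+14:2]))
w=cv2.imread('pics/r4w.png');x=cv2.cvtColor(w,cv2.COLOR_BGR2HSV)
for r in(60,100,150,200): 
    k=[c for c in range(280,360) if x[r,c,1]>90 and 18<x[r,c,0]<36]; print(r,k[0],k[-1])
```

```text
boundary (array([0.5026, 0.1326, 0.149 ]), np.float64(0.0036356182186277433))
[(0, np.uint8(15), np.uint8(9), np.uint8(56)), (3, np.uint8(15), np.uint8(9), np.uint8(58)), (6, np.uint8(10), np.uint8(13), np.uint8(58)), (9, np.uint8(30), np.uint8(5), np.uint8(56)), (12, np.uint8(30), np.uint8(13), np.uint8(59)), (15, np.uint8(15), np.uint8(9), np.uint8(60)), (18, np.uint8(20), np.uint8(13), np.uint8(60)), (21, np.uint8(10), np.uint8(13), np.uint8(60)), (24, np.uint8(30), np.uint8(16), np.uint8(62)), (27, np.uint8(18), np.uint8(21), np.uint8(61)), (30, np.uint8(30), np.uint8(16), np.uint8(62)), (33, np.uint8(30), np.uint8(17), np.uint8(60)), (36, np.uint8(24), np.uint8(20), np.uint8(63)), (39, np.uint8(21), np.uint8(28), np.uint8(64)), (42, np.uint8(30), np.uint8(20), np.uint8(64)), (45, np.uint8(25), np.uint8(62), np.uint8(74)), (48, np.uint8(30), np.uint8(121), np.uint8(208)), (51, np.uint8(31), np.uint8(118), np.uint8(211)), (54, np.uint8(30), np.uint8(118), np.uint8(211)), (57, np.uint8(30), np.uint8(122), np.uint8(209))]
top px [273.268  226.4252]
212 106/195/209 105/203/210 107/18
[... 1062 characters left out ...]
/54/185 24/47/221 26/47/222 25/51/220 24/49/223 25/49/224 26/48/224 26/48/224 26/48/224 24/46/225 25/46/226 25/46/226
230 23/49/160 23/51/195 25/44/227 26/42/229 25/43/229 25/46/229 26/44/228 25/43/229 25/43/229 26/45/230 25/45/231 26/46/229 26/43/229
232 25/51/175 24/52/192 25/40/234 24/41/235 25/43/234 26/41/234 26/38/233 25/41/234 24/41/234 24/41/235 25/38/234 27/38/235 26/39/234
234 25/48/192 26/46/192 29/34/234 27/34/235 29/31/236 28/31/236 30/29/236 29/31/235 31/30/236 30/29/235 32/29/236 31/28/237 30/28/236
236 24/50/195 32/39/189 35/23/239 34/26/238 35/25/239 35/23/239 35/26/239 37/24/240 38/24/241 38/23/240 36/26/239 38/24/240 37/23/240
60 298 337
100 298 339
150 284 351
200 301 339
```

Request:
arm_command([
  [[0,0,-0.3,0,0,0],[0,0,-0.6,0,0,0],[0,0,-0.8,0,0,0],[0,0,-0.9,0,0,0],[0,0,-1,0,0,0],[0,0,-1,0,0,0],[0,0,-1,0,0,0],[0,0,-0.9,0,0,0],[0,0,-0.6,0,0,0],[0,0,-0.3,0,0,0],[0,0,0,0,0,0]],
])

```text
t: 28.62
tool_pos: [0.4269, 0.0757, 0.0212]
orientation: [2.989, 0.967, -0.0]
force: [0.5, -0.4, 1.0]
opening: 0.0154
gripper_force: 58.7
```

```bash
python3 meas.py r5
python3 - <<'E'
from h import *
np.set_printoptions(precision=4,suppress=True)
m=eyes.camera_model('wrist')
h=cv2.cvtColor(cv2.imread('pics/r5w.png'),cv2.COLOR_BGR2HSV)
print([(v,*map(int,h[v,318])) for v in range(0,60,3)])
# orange saddle in wrist
for v in range(0,60,6): print(v,[c for c in range(200,440,4) if 5<h[v,c,0]<20 and h[v,c,1]>110])
for p in([.542,.1419,.078],[.5244,.1661,.078]): print(proj(m,p))
E
```

```text
28.6167 [0.4269 0.0757 0.0212] 0.015395272580432993
wrist 214.5 [[272.29998779296875, 350.8999938964844], [273.8999938964844, 278.8999938964844], [284.29998779296875, 279.1000061035156], [282.79998779296875, 351.1000061035156]]
wrist 283.0 [[357.70001220703125, 279.1000061035156], [367.3999938964844, 278.8999938964844], [368.79998779296875, 349.8999938964844], [359.1000061035156, 350.1000061035156]]
wrist 9407.5 [[296.5, 46.099998474121094], [337.70001220703125, 45.0], [344.1000061035156, 295.79998779296875], [302.8999938964844, 296.79998779296875]]
wrist 10139.0 [[74.69999694824219, 369.1000061035156], [521.5999755859375, 362.70001220703125], [522.0, 394.5], [75.19999694824219, 400.8999938964844]]
tcp [[323.779  224.4866]]
tcp [[294.66   255.8589]]
side 40.0 [[255.60000610351562, 195.39999389648438], [270.8999938964844, 190.6999969482422], [272.79998779296875, 196.8000030517578], [257.5, 201.5]]
side 74.0 [[237.6999969482422, 201.0], [246.8000030517578, 199.6999969482422], [248.5, 211.39999389648438], [239.39999389648438, 212.6999969482422]]
tcp [[249.697  215.5999]]
[(0, 150, 5, 56), (3, 0, 4, 59), (6, 0, 9, 59), (9, 30, 9, 58), (12, 15, 9, 59), (15, 30, 8, 61), (18, 20, 13, 61), (21, 20, 13, 60), (24, 20, 12, 62), (27, 30, 22, 59), (30, 30, 17, 61), (33, 23, 17, 61), (36, 18, 21, 61), (39, 25, 23, 66), (42, 25, 24, 63), (45, 25, 59, 74), (48, 30, 123, 208), (51, 30, 121, 210), (54, 30, 123, 209), (57, 30, 122, 209)]
0 []
6 []
12 []
18 []
24 []
30 []
36 []
42 []
48 []
54 []
[[361.3405 -62.2771]]
[[280.6444 -62.0505]]
```

Request:
arm_command([
  [[0.2,0.15,0,0,0,0],[0.4,0.3,0,0,0,0],[0.4,0.3,0,0,0,0],[0.4,0.3,0,0,0,0],[0.4,0.3,0,0,0,0],[0.4,0.28,0,0,0,0],[0.2,0.13,0,0,0,0],[0,0,0,0,0,0],[0,0,0,0,0,0]],
])

```text
t: 29.52
tool_pos: [0.4509, 0.0933, 0.0217]
orientation: [2.989, 0.967, -0.0]
force: [-3.4, -2.0, -1.3]
opening: 0.0154
gripper_force: 58.7
```

```bash
cat > ptr.py <<'E'
from h import *
i,m=shot('top');cv2.imwrite('pics/x%d.png'%(monitor.read_state()['t']*100),i);i=i.astype(int)
pv=np.array([.6259,.0792]);red=(i[:,:,2]-np.maximum(i[:,:,1],i[:,:,0])>30)
v,u=np.nonzero(red);P=plane(m,np.c_[u,v],.055)[:,:2]-pv;r=np.hypot(*P.T);a=np.degrees(np.arctan2(P[:,1],P[:,0]))
for lo,hi in((.155,.167),(.155,.170),(.155,.21)):
    k=(r>lo)&(r<hi)&(a>75)&(a<135)
    if hi>.2: k&=a>94
    print(lo,hi,k.sum(),np.sort(a[k]).round(1)[:40].tolist(),'theta',np.radians(126.2-np.median(a[k])) if k.any() else None)
E
python3 ptr.py
```

```text
0.155 0.167 0 [] theta None
0.155 0.17 0 [] theta None
0.155 0.21 13 [123.6, 123.6, 123.9, 123.9, 124.2, 124.2, 124.4, 124.5, 124.7, 124.7, 125.0, 125.1, 125.3] theta 0.030641304134550823
```

Request:
arm_command([
  [[0.08,0.76,0,0,0,-2.5],[0.11,0.76,0,0,0,-2.5],[0.14,0.76,0,0,0,-2.5],[0.17,0.75,0,0,0,-2.5],[0.21,0.74,0,0,0,-2.5],[0.24,0.73,0,0,0,-2.5]],
])

```text
t: 30.07
tool_pos: [0.4585, 0.138, 0.0209]
orientation: [3.089, 0.564, -0.006]
force: [-6.6, -2.7, 0.5]
opening: 0.0151
gripper_force: 58.7
```

```bash
python3 ptr.py
```

```text
0.155 0.167 0 [] theta None
0.155 0.17 1 [110.1] theta 0.2811852934232263
0.155 0.21 3 [109.7, 110.1, 110.7] theta 0.2811852934232263
```

Request:
arm_command([
  [[0.27,0.72,0,0,0,-2.5],[0.3,0.71,0,0,0,-2.5],[0.33,0.69,0,0,0,-2.5],[0.36,0.68,0,0,0,-2.5],[0.39,0.66,0,0,0,-2.5],[0.2,0.32,0,0,0,-1.2],[0,0,0,0,0,0],[0,0,0,0,0,0],[0,0,0,0,0,0]],
])

```text
t: 30.87
tool_pos: [0.4775, 0.1761, 0.0212]
orientation: [3.135, 0.196, -0.004]
force: [-7.5, -0.8, 0.3]
opening: 0.0153
gripper_force: 58.7
```

```bash
python3 ptr.py
python3 - <<'E'
from h import *
import glob
f=sorted(glob.glob('pics/x*.png'))[-1];i,m=cv2.imread(f),eyes.camera_model('top');h=cv2.cvtColor(i,cv2.COLOR_BGR2HSV);pv=np.array([.6259,.0792])
for A in range(84,116,2):
    print(A,['%d/%d/%d'%tuple(h[int(round(p[1])),int(round(p[0]))]) for p in proj(m,[[pv[0]+r*np.cos(np.radians(A)),pv[1]+r*np.sin(np.radians(A)),.055] for r in(.15,.16,.168,.176,.184)])])
s=monitor.read_state();print(s['force'],s['dq'])
E
```

```text
0.155 0.167 2 [96.6, 97.7] theta 0.5067748670766745
0.155 0.17 4 [96.5, 96.6, 97.6, 97.7] theta 0.5081036382289553
0.155 0.21 8 [96.2, 96.4, 96.5, 96.6, 96.8, 96.9, 97.6, 97.7] theta 0.5151481698349911
84 ['99/7/241', '99/7/242', '98/8/241', '94/7/241', '94/7/241']
86 ['94/7/241', '94/8/241', '99/7/242', '98/4/237', '98/4/239']
88 ['94/9/239', '90/5/239', '105/2/236', '0/93/238', '0/93/237']
90 ['79/10/210', '75/6/236', '165/2/233', '3/226/238', '2/211/240']
92 ['98/9/226', '94/8/236', '90/1/233', '17/167/211', '19/164/211']
94 ['94/8/238', '99/8/236', '81/8/228', '65/168/227', '66/172/228']
96 ['90/11/205', '90/7/224', '3/109/202', '19/151/165', '24/147/180']
98 ['24/44/138', '28/23/133', '8/83/163', '57/118/177', '51/129/186']
100 ['23/53/155', '24/54/161', '23/47/158', '29/49/155', '39/60/152']
102 ['24/52/181', '25/48/175', '22/53/182', '22/53/186', '23/51/181']
104 ['24/50/197', '25/51/199', '24/50/202', '23/51/196', '24/48/201']
106 ['25/53/211', '23/53/216', '23/49/215', '24/51/211', '23/51/218']
108 ['25/54/218', '25/51/219', '25/53/220', '25/50/221', '25/49/224']
110 ['26/48/225', '26/46/225', '24/47/228', '25/48/228', '25/46/229']
112 ['25/44/231', '25/43/232', '24/40/232', '26/44/233', '26/38/234']
114 ['26/42/232', '25/39/235', '26/38/235', '26/36/236', '30/27/235']
[-7.58231988 -1.61945789 -0.29252671] [-0.00151156 -0.0019351  -0.00040783  0.00044649  0.00032073  0.00086575]
```

The pointer sits in the green at θ≈0.51, with 7.6 N of push and a 58.7 N grip, and everything is at rest. I'm handing it in.

```bash
python3 -c "
from plant import ticket
print(ticket.close_job())"
```

```text
the job is handed in; nothing more can be done
None
```

The job is handed in, verdict not shown: the stick is in the gripper (about 59 N), pushing the saddle at about 7.6 N with the pointer in the green (about 0.51 rad, past the 0.36 click) at 31 s; it was dropped on the deck once mid-run and picked up again, and I did not re-check the pawl, markers or other bench items by camera at the end.

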